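# Restock the rack that the used jar stands in

### The arm

A 6-joint arm with a two-finger parallel gripper is mounted at the origin on a cart in front of the work surface, level with it; the furniture and walls round the work are solid. World frame = base frame: x ahead of the robot, y to its left, z up, the work surface at z = 0. Lengths are in m, angles in rad, forces in N, time in s.
With the tool pointing down it reaches from about 0.25 to 0.725 m from the base axis. Payload 4 kg.
Tool frame: the origin (TCP) lies on the centre line of the jaws, within the pads' length; the fingertips stand 11 mm ahead of it and the grasp point (between the pads) lies 8 mm behind it (bot.nose_length is the distance from the TCP to the fingertips, in m); z points along the fingers, y is the direction in which the jaws open and shut (so a half turn about z gives the same grasp; the last joint's range is limited). The gripper opens to 85 mm and grips with 20 to 120 N. Pads are 22 mm wide; open, the fingers measure 114 mm over their backs; the gripper's body (76 mm by 85 mm) begins 54 mm behind the grasp point. The pads swing forward as they close: fully open they stand 13 mm farther back than shut.
Start: joints at [1.223, 0.241, 0.005, 1.335, 0, 1.571], TCP at [0.17, 0.47, 0.242] pointing down, gripper open.
Joint ranges: [-2.72, 2.72], [-1.05, 1.87], [-1.09, 1.28], [-1.99, 2.15], [-1.42, 1.44], [-3.14, 3.14]. Speed limits (rad/s): [2.79, 2.79, 3.14, 3.14, 3.14, 3.14].

### API

Orientations are given as a unit quaternion [x, y, z, w].
In Python, from workcell import bot gives the robot as it stands.
- The arm moves only by the tool play_rows, never from a script. Its argument "plan" is one flat list of numbers, 6 for each row, row after row: the shift along the tool's x, y, z in mm, then the turn, a rotation vector about the tool's x, y, z in rad. A call has 1 to 20 rows; each row shifts and turns the commanded pose from where the row before left it, along the tool's axes as they then stand; what a row does not reach is not made up. A row lasts 1/8 s, in which the tool goes at most 62.5 mm and 10.7 degrees, less where a joint would pass 70% of its speed; a pose out of reach is approached as far as the arm can. A call with a gripper value outside its range is refused whole. "hand" is the opening in per cent of the stroke, from 0 (shut) to 100 (fully open), set as the call begins (left out, the last holds). The fingers move at their own pace and stop on an object; the grip force is fixed at half the most. Time passes only in rows, so rows that do not move let the fingers close. It gives the time, the measured TCP pose, the force and the opening at its end, in the units of the state.
- bot.get_obs(): the state, without advancing time (a new reading comes with each control period).
- bot.camera(name): name is "scene" or "top" or "wrist"; returns a dict with "frame" (480x640x3 uint8, blue, green, red), "range_z" (480x640 float32, m along the optical axis (not along the pixel's ray), 0 where there is no reading), "K" (3x3 intrinsics, pixels), "cam_to_world" (4x4, takes a point from camera to world coordinates). Camera axes: x right, y down, z forward; pixel columns grow to the right and rows downward; lengths in m; the calibration is good to about 2 mm. A picture is of the moment at which its call begins.
- bot.job_done(): hands the job in, once; it reports no verdict.
Trained networks look in the newest picture that a camera, given by its name, has taken for a name from the list of things; names that differ only in an ending like _2 or _b are one class to them, and where a whole thing is asked for, a point or a joint stands for the part that bears it (a point fixed in the world has none). Each returns a list of dicts, best first, with "p" (0 to 1); they miss things now and then, are a little off and sometimes report something else, mostly with a low value. They report only what shows in the picture. A call takes as long as a camera call. They do not tell look-alikes from the thing itself.
- bot.outline_of(query, camera): "mask" (480x640 bool, what is visible of it) and "point" ([row, column] in pixels, amid what is visible of it).
The state is a dict: "clock": time; "joint_pos": joint angles; "joint_vel": joint speeds; "tau": joint torques, N m; "eef_pos": TCP position; "tool_rot": TCP orientation; "ft_force": force on the tool from outside, world axes, zero at the start; "ft_torque": the same for the moment, N m; "grip_width": finger opening in m.
Only numpy, scipy, OpenCV 4.12 (cv2) and the standard library are available. Lean on these libraries where they do the work, as an engineer would, in place of code of your own. Each camera call takes 0.05 s, during which the arm holds its last target.

### The job

One of the two wooden jar racks still holds the used-up green jar with the red cap: that is the rack to restock, so first lift the green jar out and stand it upright on the white round tub lid. Then put every full jar that stands to the right of the racks (not the two in the far left corner) into that same rack, each in the smallest well that takes it, upright and fully home. When all are in, slide that rack's red tab all the way to the far end of its slot; leave the other rack's tab and the things around as they are.

Things in the scene. Friction and masses are not known exactly. Their poses are not given: they have to be found in the camera images.
- used_jar: the used-up jar: green body with a red cap. At the start it stands in the 55 mm well of one of the two racks, on the cork disc, its underside 8 mm above the bench; closed round jar 52 mm across and 66 mm tall (the screw cap is the top 12 to 16 mm and about 3 mm narrower). Origin at the centre of its underside, z up; rigid, 0.1 to 0.2 kg.
- red_jar: full jar: dark red body with a black cap, on the bench to the right of the racks (may be absent; a fixed look-alike in the far left corner does not count); closed round jar 52 mm across and 70 mm tall (the screw cap is the top 12 to 16 mm and about 3 mm narrower). Origin at the centre of its underside, z up; rigid, 0.1 to 0.2 kg.
- blue_jar: full jar: dark blue body with a white cap, on the bench to the right of the racks (may be absent; a fixed look-alike in the far left corner does not count); closed round jar 60 mm across and 82 mm tall (the screw cap is the top 12 to 16 mm and about 3 mm narrower). Origin at the centre of its underside, z up; rigid, 0.1 to 0.2 kg.
- yellow_jar: full jar: yellow body with a blue cap, on the bench to the right of the racks (may be absent); closed round jar 57 mm across and 76 mm tall (the screw cap is the top 12 to 16 mm and about 3 mm narrower). Origin at the centre of its underside, z up; rigid, 0.1 to 0.2 kg.
- black_jar: full jar: near-black body with a black cap, on the bench to the right of the racks (may be absent); closed round jar 48 mm across and 60 mm tall (the screw cap is the top 12 to 16 mm and about 3 mm narrower). Origin at the centre of its underside, z up; rigid, 0.1 to 0.2 kg.
- tub_lid: white round tub lid lying on the bench behind the racks, fixed; 151 mm across, its top about 10 mm above the bench. Origin at the centre of its underside
- rack_a: one of two mirror-image jar racks: fixed wooden board 76 (x) by 306 (y) by 26 mm high. From the red tab at its -y end towards +y its wells are 51, 55, 60 and 63 mm wide, 20 mm deep, with chamfered mouths; floors 6 mm above the bench, the 55 well lined with 2 mm cork. Origin at the centre of its underside; x points roughly away from the robot. Either may be the near one.
- rack_a_well51 (a point): centre of the floor of rack_a's 51 mm well, 20 mm below the rack's top face
- rack_a_well55 (a point): centre of the floor of rack_a's 55 mm well, 20 mm below the rack's top face
- rack_a_well60 (a point): centre of the floor of rack_a's 60 mm well, 20 mm below the rack's top face
- rack_a_well63 (a point): centre of the floor of rack_a's 63 mm well, 20 mm below the rack's top face
- tab_a (a joint): red tab of rack_a: slides along the rack's +x (away from the robot) from about 0 (near end of its slot, not restocked) to 0.034 m (far end, restocked); friction 1.5 N, stays where it is left
- tab_a_knob (a point): middle of the upright knob of rack_a's tab, 14 mm across; its top is 12 mm above this point and it stands 36 mm above the rack's top face; 48 mm from the centre of the 51 mm well
- rack_b: one of two mirror-image jar racks: fixed wooden board 76 (x) by 306 (y) by 26 mm high. From the red tab at its +y end towards -y its wells are 51, 55, 60 and 63 mm wide, 20 mm deep, with chamfered mouths; floors 6 mm above the bench, the 55 well lined with 2 mm cork. Origin at the centre of its underside; x points roughly away from the robot. Either may be the near one.
- rack_b_well51 (a point): centre of the floor of rack_b's 51 mm well, 20 mm below the rack's top face
- rack_b_well55 (a point): centre of the floor of rack_b's 55 mm well, 20 mm below the rack's top face
- rack_b_well60 (a point): centre of the floor of rack_b's 60 mm well, 20 mm below the rack's top face
- rack_b_well63 (a point): centre of the floor of rack_b's 63 mm well, 20 mm below the rack's top face
- tab_b (a joint): red tab of rack_b: slides along the rack's +x (away from the robot) from about 0 (near end of its slot, not restocked) to 0.034 m (far end, restocked); friction 1.5 N, stays where it is left
- tab_b_knob (a point): middle of the upright knob of rack_b's tab, 14 mm across; its top is 12 mm above this point and it stands 36 mm above the rack's top face; 48 mm from the centre of the 51 mm well
- liner_1: cork disc 48 mm across and 2 mm thick, fixed on the floor of the 55 mm well of one of the racks (each rack has one). Origin at the centre of its underside
- liner_2: cork disc 48 mm across and 2 mm thick, fixed on the floor of the 55 mm well of one of the racks (each rack has one). Origin at the centre of its underside
- test_tile_0: bystander: large glazed test tile with a round foot, 82 mm tall, standing behind the loose jars; origin at the centre of its underside
- test_tile_1: bystander: the next, smaller glazed test tile of the row, 70 mm tall; origin at the centre of its underside
Mind the look-alikes: they are no part of the job. What is shaped like the used_jar but orange or purple is not meant.

How it is judged:
On the way, in this order (a step that is already met when the one before it is completed fails the run):
1. the used green jar stands upright on the tub lid (horizontal distance between used_jar and tub_lid below 0.05 m and height (world z) of used_jar between 0.004 and 0.016 m and angle between used_jar's own z axis and vertical below 0.08 rad), for 0.2 s.
2. every full jar present is seated in the smallest well that takes it, in the rack that held the used jar (((horizontal distance between liner_1 and rack_a_well55 below 0.02 m and horizontal distance between red_jar and rack_a_well55 below 0.006 m and z of each of red_jar, blue_jar, yellow_jar, black_jar in the frame of rack_a below 0.012 m and angle between each of red_jar, blue_jar, yellow_jar, black_jar's own z axis and vertical below 0.08 rad and horizontal distance between blue_jar and rack_a_well63 below 0.006 m and horizontal distance between yellow_jar and rack_a_well60 below 0.006 m and horizontal distance between black_jar and rack_a_well51 below 0.006 m) or (horizontal distance between liner_1 and rack_b_well55 below 0.02 m and horizontal distance between red_jar and rack_b_well55 below 0.006 m and z of each of red_jar, blue_jar, yellow_jar, black_jar in the frame of rack_b below 0.012 m and angle between each of red_jar, blue_jar, yellow_jar, black_jar's own z axis and vertical below 0.08 rad and horizontal distance between blue_jar and rack_b_well63 below 0.006 m and horizontal distance between yellow_jar and rack_b_well60 below 0.006 m and horizontal distance between black_jar and rack_b_well51 below 0.006 m))), for 0.2 s.
3. the tab of that rack is at the far end of its slot (((horizontal distance between liner_1 and rack_a_well55 below 0.02 m and value of joint tab_a above 0.03 m) or (horizontal distance between liner_1 and rack_b_well55 below 0.02 m and value of joint tab_b above 0.03 m))), for 0.2 s.
At the end, for the whole second after the job is handed in: Used jar upright on the lid, centres within 50 mm. Each full jar upright (0.08 rad) in the smallest well that takes it, in the rack that held the used jar: within 6 mm of the well centre, underside under 12 mm above the rack's. That rack's tab past 30 mm (of 34), the other's below 8 mm. All at rest (all of step 1 and ((horizontal distance between liner_1 and rack_a_well55 below 0.02 m and horizontal distance between red_jar and rack_a_well55 below 0.006 m and z of each of red_jar, blue_jar, yellow_jar, black_jar in the frame of rack_a below 0.012 m and angle between each of red_jar, blue_jar, yellow_jar, black_jar's own z axis and vertical below 0.08 rad and horizontal distance between blue_jar and rack_a_well63 below 0.006 m and horizontal distance between yellow_jar and rack_a_well60 below 0.006 m and horizontal distance between black_jar and rack_a_well51 below 0.006 m and value of joint tab_a above 0.03 m and value of joint tab_b below 0.008 m) or (horizontal distance between liner_1 and rack_b_well55 below 0.02 m and horizontal distance between red_jar and rack_b_well55 below 0.006 m and z of each of red_jar, blue_jar, yellow_jar, black_jar in the frame of rack_b below 0.012 m and angle between each of red_jar, blue_jar, yellow_jar, black_jar's own z axis and vertical below 0.08 rad and horizontal distance between blue_jar and rack_b_well63 below 0.006 m and horizontal distance between yellow_jar and rack_b_well60 below 0.006 m and horizontal distance between black_jar and rack_b_well51 below 0.006 m and value of joint tab_b above 0.03 m and value of joint tab_a below 0.008 m)) and linear speed of each of red_jar, blue_jar, yellow_jar, black_jar, used_jar below 0.02 m/s); the robot touches nothing.
It fails at once if a bystander (the two test tiles) is moved more than 30 mm (distance of any of test_tile_0, test_tile_1 from where it was at the start of the episode above 0.03 m).
Of red_jar, blue_jar, yellow_jar, black_jar only 3 to 4 are there at a start; the rules pass over those that are not, and their reading is None.
At some moment in a run one of red_jar, blue_jar, yellow_jar, black_jar may be knocked a few centimetres aside while the robot is not near it.
It also fails if it takes over 200 s, if anything falls off the work surface, if the arm or the gripper's body presses on something with over 40 N, if the wrist force passes 120 N, or if a joint passes its speed limit or range.

## Working session

There is one attempt and no reset: what is moved stays moved. The work goes in short steps, Python scripts to look and compute and a tool call to move; the robot and the scene stay as the last step left them, time stands still between calls to the robot, and variables do not carry over. Pictures are saved under pics/ and viewed, and the job is handed in when it is done.

Besides the shell and the picture viewer there is one more tool, called after "Emit:" as name(argument=value, ...) on one line, values as JSON. play_rows: Moves the arm, as the interface text tells. Its arguments: {"type":"object","properties":{"plan":{"type":"array","items":{"type":"number"}},"hand":{"type":"number"}},"required":["plan"]}

```bash
mkdir -p pics; ls
cat > h.py <<'E'
import numpy as np,cv2
from workcell import bot
def shot(name,fn):
    c=bot.camera(name); cv2.imwrite('pics/'+fn,c['frame']); return c
def px2w(c,r,col):
    z=c['range_z'][int(r),int(col)]
    p=np.linalg.inv(c['K'])@np.array([col,r,1])*z
    return (c['cam_to_world']@np.append(p,1))[:3]
def cloud(c):
    z=c['range_z'];v,u=np.mgrid[0:480,0:640]
    K=c['K'];P=np.stack([(u-K[0,2])/K[0,0]*z,(v-K[1,2])/K[1,1]*z,z],-1)
    T=c['cam_to_world'];return P@T[:3,:3].T+T[:3,3]
E
python3 - <<'E'
from h import *
for n in ('scene','top','wrist'):
    c=shot(n,n+'0.png'); print(n,c['K'].tolist(),np.round(c['cam_to_world'],3).tolist())
o=bot.get_obs();print({k:np.round(v,3) for k,v in o.items()},bot.nose_length)
E
```

```text
pics
scene [[506.85319392145476, 0.0, 321.04533676742625], [0.0, 506.85319392145476, 237.08509947201216], [0.0, 0.0, 1.0]] [[0.633, -0.567, 0.526, 0.006], [-0.774, -0.461, 0.434, -0.58], [-0.004, -0.682, -0.731, 0.821], [0.0, 0.0, 0.0, 1.0]]
top [[448.48520799279146, 0.0, 318.00580432254003], [0.0, 448.48520799279146, 238.10761371163386], [0.0, 0.0, 1.0]] [[-0.02, -0.999, 0.042, 0.477], [-0.999, 0.021, 0.028, -0.142], [-0.029, -0.041, -0.999, 1.112], [0.0, 0.0, 0.0, 1.0]]
wrist [[362.6181804444945, 0.0, 318.13876060263993], [0.0, 362.6181804444945, 244.9767347523053], [0.0, 0.0, 1.0]] [[0.341, 0.907, 0.249, 0.107], [0.94, -0.328, -0.093, 0.492], [-0.002, 0.266, -0.964, 0.371], [0.0, 0.0, 0.0, 1.0]]
{'clock': np.float64(0.15), 'joint_pos': array([1.223, 0.241, 0.004, 1.335, 0.   , 1.571]), 'joint_vel': array([-0.001, -0.   ,  0.003, -0.   ,  0.002,  0.001]), 'tau': array([ 0.0000e+00, -3.7264e+01,  2.5264e+01,  1.2000e-02,  0.0000e+00,
       -0.0000e+00]), 'eef_pos': array([0.17 , 0.47 , 0.242]), 'tool_rot': array([ 0.173,  0.985, -0.001, -0.   ]), 'ft_force': array([ 0.24 , -0.316, -0.681]), 'ft_torque': array([-0.025,  0.013,  0.004]), 'grip_width': np.float64(0.086)} 0.011
```

View pics/scene0.png

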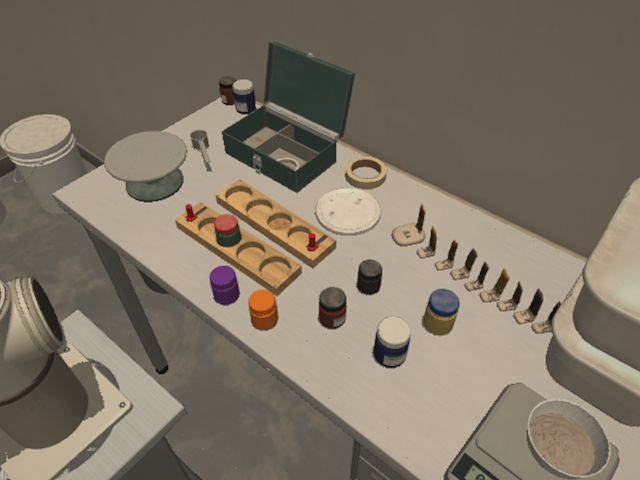

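View pics/top0.png

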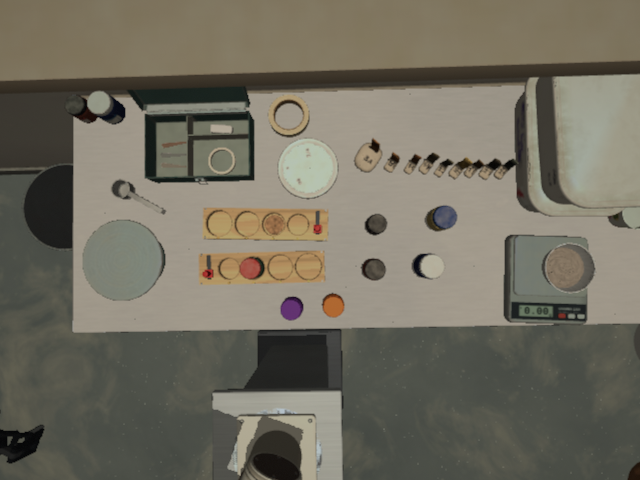

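View pics/wrist0.png

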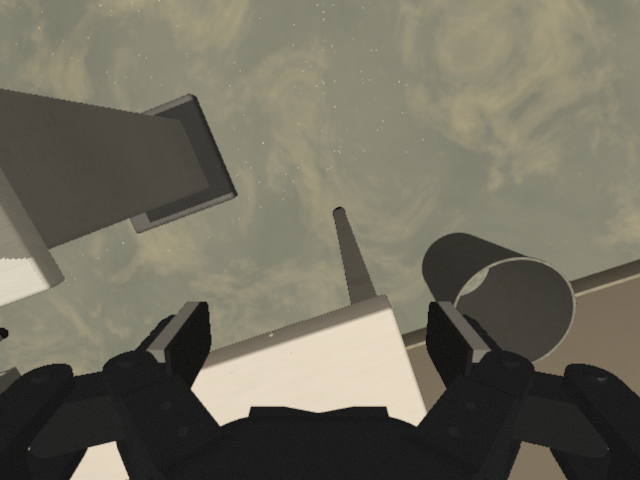

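The scene and top views show the green jar with the red cap in the near rack (top about 252,267). That rack's tab is at the left (+y) end, so it is rack_b. All four full jars stand to the right: black (376,224), red (374,268), blue (430,266) and yellow (443,217). The lid is at (308,168). Next I'll measure them.

```bash
cat >> h.py <<'E'
def circfit(xy):
    (a,b),r=cv2.minEnclosingCircle(xy.astype(np.float32)); 
    A=np.c_[xy,np.ones(len(xy))];return a,b,r
E
python3 - <<'E'
from h import *
from scipy import ndimage
for n in ('top','scene'):
    c=bot.camera(n);P=cloud(c)
    print(n)
    for q in ['used_jar','red_jar','blue_jar','yellow_jar','black_jar','tub_lid','rack_b','tab_b_knob','tab_b','liner_1','test_tile_0','test_tile_1']:
        for d in bot.outline_of(q,n)[:3]:
            m=d['mask']&(c['range_z']>0); 
            if m.sum()<10: continue
            p=P[m]; zt=np.percentile(p[:,2],95); t=p[p[:,2]>zt-.004]
            print(q,round(d['p'],2),np.round(d['point']),'ztop',round(zt,4),'circ',np.round(circfit(t[:,:2]),4),'med',np.round(np.median(t,0),4),m.sum())
E
```

```text
top
used_jar 0.87 [305. 295.] ztop 0.0686 circ [ 0.3556 -0.046   0.0239] med [ 0.356  -0.0446  0.0663] 406
used_jar 0.7 [267. 253.] ztop 0.0763 circ [0.4539 0.0469 0.0242] med [0.4528 0.0468 0.074 ] 446
used_jar 0.64 [306. 333.] ztop 0.0681 circ [ 0.3613 -0.1451  0.024 ] med [ 0.3608 -0.146   0.0659] 410
red_jar 0.78 [267. 375.] ztop 0.072 circ [ 0.4451 -0.2425  0.024 ] med [ 0.4446 -0.243   0.0698] 390
red_jar 0.71 [224. 260.] ztop 0.0289 circ [0.5587 0.0165 0.1564] med [ 0.5572 -0.0215  0.0267] 3867
red_jar 0.69 [220. 444.] ztop 0.0778 circ [ 0.5637 -0.407   0.0262] med [ 0.5637 -0.4069  0.0757] 615
blue_jar 0.71 [266. 428.] ztop 0.084 circ [ 0.4513 -0.3717  0.0277] med [ 0.4511 -0.3718  0.0818] 594
yellow_jar 0.73 [218. 443.] ztop 0.0778 circ [ 0.5637 -0.407   0.0262] med [ 0.5637 -0.4069  0.0757] 607
yellow_jar 0.7 [225. 261.] ztop 0.029 circ [0.56   0.0165 0.1567] med [ 0.5575 -0.0215  0.0268] 3670
black_jar 0.75 [221. 375.] ztop 0.0627 circ [ 0.5525 -0.2522  0.0224] med [ 0.5534 -0.2514  0.0604] 332
tub_lid 0.79 [170. 309.] ztop 0.0112 circ [ 0.6979 -0.0893  0.0752] med [ 0.693
[... 2793 characters left out ...]
ztop 0.0605 circ [ 0.551  -0.2538  0.0228] med [ 0.5496 -0.2549  0.0591] 734
tab_b 0.7 [246. 312.] ztop 0.0624 circ [ 0.5423 -0.1132  0.0065] med [ 0.5422 -0.1133  0.061 ] 132
liner_1 0.5 [223. 278.] ztop 0.0099 circ [ 0.5609 -0.0028  0.0215] med [ 0.5623 -0.0006  0.0074] 165
test_tile_0 0.75 [234. 413.] ztop 0.0651 circ [ 0.737  -0.2539  0.0108] med [ 0.737  -0.2557  0.0701] 664
test_tile_0 0.57 [249. 431.] ztop 0.0611 circ [ 0.7114 -0.2999  0.0082] med [ 0.7102 -0.3005  0.061 ] 270
test_tile_1 0.75 [234. 413.] ztop 0.0651 circ [ 0.737  -0.2539  0.0108] med [ 0.737  -0.2557  0.0701] 664
test_tile_1 0.57 [249. 431.] ztop 0.0611 circ [ 0.7114 -0.2999  0.0082] med [ 0.7102 -0.3005  0.061 ] 270
```

The top and scene cameras agree to about 2 mm. I'll square up the tool, hover over the near rack and take a close look.

Emit:
play_rows(plan=[0,0,0,0,0,0.153,0,0,0,0,0,0.153,0,0,0,0,0,0.153,0,0,0,0,0,0.153,0,0,0,0,0,0.153,0,0,0,0,0,0.153,0,0,0,0,0,0.153,0,0,0,0,0,0.152,0,0,0,0,0,0], hand=100)

```text
clock: 2.58
eef_pos: [0.1704, 0.4701, 0.2423]
tool_rot: [0.706, 0.708, 0.0, -0.0]
ft_force: [1.1, -0.0, 0.2]
grip_width: 0.085
```

Emit:
play_rows(plan=[-33,21,0,0,0,0,-33,21,0,0,0,0,-33,21,0,0,0,0,-33,21,0,0,0,0,-33,21,0,0,0,0,-33,21,0,0,0,0,-33,21,0,0,0,0,-33,21,0,0,0,0,-33,21,0,0,0,0,-33,21,0,0,0,0,-33,21,0,0,0,0,-33,21,0,0,0,0,-33,21,0,0,0,0,0,0,0,0,0,0,0,0,0,0,0,0])

```text
clock: 4.45
eef_pos: [0.443, 0.0412, 0.2422]
tool_rot: [0.707, 0.707, -0.0, -0.0]
ft_force: [-0.8, -0.4, 0.2]
grip_width: 0.0853
```

Run:
```python
from h import *
c=shot('wrist','w1.png');np.savez('w1.npz',**c);o=bot.get_obs();print(o['eef_pos'],o['tool_rot'],o['clock'],o['joint_pos'])
```

```text
[0.44287492 0.04159166 0.24223329] [ 7.06511947e-01  7.07701038e-01 -1.05964651e-04 -3.14484136e-04] 4.5 [ 9.34090199e-02  1.31971913e-01 -1.29834978e-01  1.30955424e+00
  3.48591419e-04  1.66252362e+00]
```

View pics/w1.png

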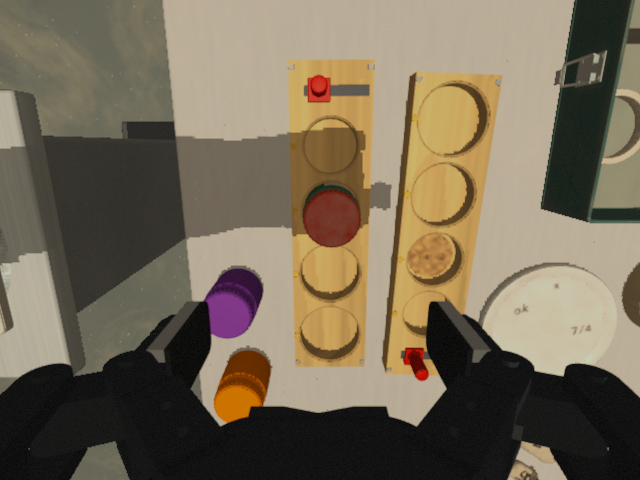

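```bash
cat >> h.py <<'E'
def wells(c,cx,cy,zp,hw=.05,hl=.165,yaw=0):
    """ray-plane rectified 0.5mm grid of depth-z around rack; returns circles of mouths"""
    T=c['cam_to_world'];K=c['K']
    xs=np.arange(cx-hw,cx+hw,.0005);ys=np.arange(cy-hl,cy+hl,.0005)
    X,Y=np.meshgrid(xs,ys,indexing='ij');W=np.stack([X,Y,np.full_like(X,zp),np.ones_like(X)],-1)
    C=W@np.linalg.inv(T).T
    u=(C[...,0]/C[...,2]*K[0,0]+K[0,2]).astype(np.float32);v=(C[...,1]/C[...,2]*K[1,1]+K[1,2]).astype(np.float32)
    Z=cv2.remap(cloud(c)[...,2].astype(np.float32),u,v,cv2.INTER_LINEAR)
    img=cv2.remap(c['frame'],u,v,cv2.INTER_LINEAR)
    return xs,ys,Z,img
E
python3 - <<'E'
from h import *
cs={'wrist':dict(np.load('w1.npz')),'top':bot.camera('top'),'scene':bot.camera('scene')}
for n,c in cs.items():
  for (cx,cy) in((.4531,.0263),(.560,.0163)):
    P=cloud(c).reshape(-1,3)
    s=(abs(P[:,0]-cx)<.037)&(abs(P[:,1]-cy)<.15)&(P[:,2]>.018)&(P[:,2]<.035)
    zp=np.median(P[s,2])
    xs,ys,Z,img=wells(c,cx,cy,zp)
    m=((Z<zp-.003)&(Z>-.01)).astype(np.uint8)
    # rack outline
    r=cv2.morphologyEx((abs(Z-zp)<.003).astype(np.uint8),cv2.MORPH_CLOSE,np.ones((3,3)))
    ctr,_=cv2.findContours(r,cv2.RETR_EXTERNAL,cv2.CHAIN_APPROX_NONE)
    k=max(ctr,key=cv2.contourArea);(b,a),(w,h),ang=cv2.minAreaRect(k)
    print(n,'rack ztop',round(zp,4),'centre',round(xs[0]+a*.0005,4),round(ys[0]+b*.0005,4),'size',w/2,h/2,ang)
    ctr,_=cv2.findContours(m,cv2.RETR_LIST,cv2.CHAIN_APPROX_NONE)
    for k in ctr:
        if cv2.contourArea(k)<4000 or cv2.contourArea(k)>16000: continue
        (b,a),(d1,d2),_=cv2.fitEllipse(k)
        print('   well',round(xs[0]+a*.0005,4),round(ys[0]+b*.0005,4),'d',round(d1/2,1),round(d2/2,1))
    cv2.imwrite(f'pics/rect_{n}_{int(cx*1000)}.png',img)
c=cs['wrist'];P=cloud(c)
for q in('used_jar','tab_b_knob','tub_lid'):
  for d in bot.outline_of(q,'wrist')[:3]:
    p=P[d['mask']&(c['range_z']>0)];zt=np.percentile(p[:,2],95); t=p[abs(p[:,2]-zt)<.004]
    print(q,round(d['p'],2),np.round(d['point']),'ztop',round(zt,4),'circ',np.round(circfit(t[:,:2]),4),'med',np.round(np.median(t,0),4))
E
```

```text
wrist rack ztop 0.0235 centre 0.4551 0.0283 size 76.8973159790039 305.67755126953125 89.48150634765625
   well 0.4546 0.1076 d 50.2 50.3
   well 0.4551 -0.0166 d 57.7 59.4
   well 0.4556 -0.0846 d 61.7 62.1
wrist rack ztop 0.0233 centre 0.5613 0.0175 size 307.5614318847656 77.92827606201172 2.3116023540496826
   well 0.5648 0.1305 d 61.5 62.2
   well 0.5622 0.0622 d 58.9 59.1
   well 0.5599 -0.002 d 53.9 54.0
   well 0.5523 -0.0598 d 38.4 50.7
top rack ztop 0.0257 centre 0.4543 -0.0219 size 76.20304107666016 207.04966735839844 89.71495056152344
   well 0.4541 -0.0183 d 60.4 61.3
   well 0.4548 -0.0869 d 63.8 64.5
top rack ztop 0.0257 centre 0.5605 0.0165 size 306.41461181640625 77.03772735595703 2.0247652530670166
   well 0.562 0.0608 d 60.6 61.0
   well 0.5644 0.1298 d 62.8 64.2
   well 0.5573 -0.0638 d 51.3 52.2
   well 0.5593 -0.0037 d 55.5 56.6
scene rack ztop 0.0248 centre 0.4521 0.0255 size 78.82152557373047 310.4164123535156 89.63153839111328
   well 0.4906 0.1543 d 33.8 92.9
   well 0.4474 0.1077 d 37.5 53.9
   well 0.4518 -0.0206 d 57.8 60.0
   well 0.4519 -0.0899 d 60.7 63.2
scene rack ztop 0.0249 centre 0.5582 0.0141 size 308.6979675292969 79.29371643066406 2.0373308658599854
   well 0.5622 0.1269 d 62.2 63.2
   well 0.5575 -0.006 d 54.3 54.8
   well 0.5544 -0.0653 d 48.3 50.9
   well 0.5594 0.0579 d 59.2 60.4
used_jar 0.78 [383. 239.] ztop 0.0642 circ [ 0.3622 -0.143   0.0249] med [ 0.36   -0.1388  0.0632]
used_jar 0.61 [217. 331.] ztop 0.0724 circ [0.4544 0.0478 0.0246] med [0.4548 0.0482 0.0712]
used_jar 0.56 [300. 234.] ztop 0.0643 circ [ 0.3568 -0.0446  0.0245] med [ 0.3595 -0.0434  0.0633]
tab_b_knob 0.58 [ 90. 321.] ztop 0.0615 circ [0.4436 0.1552 0.007 ] med [0.4437 0.1548 0.0604]
tub_lid 0.59 [316. 551.] ztop 0.0075 circ [ 0.6989 -0.0884  0.0759] med [ 0.705  -0.0716  0.0045]
```

The wrist view (w1) shows every well: green cap at (331,217), 51 well at (331,145), 60 at (330,272), 63 at (329,331), with tab_b at the near end (319,88). The three cameras differ by about 2 mm, so I'll calibrate against the gripped jar. Now I'll grasp the green jar.

Emit:
play_rows(plan=[5,11,0,0,0,0,0,0,25,0,0,0,0,0,25,0,0,0,0,0,25,0,0,0,0,0,25,0,0,0,0,0,25,0,0,0,0,0,25,0,0,0,0,0,16,0,0,0,0,0,15,0,0,0,0,0,15,0,0,0,0,0,0,0,0,0,0,0,0,0,0,0])

```text
clock: 6.25
eef_pos: [0.4551, 0.0463, 0.0466]
tool_rot: [0.707, 0.707, 0.0, 0.0]
ft_force: [0.1, 0.0, -0.6]
grip_width: 0.0855
```

Emit:
play_rows(plan=[0,0,0,0,0,0,0,0,0,0,0,0,0,0,0,0,0,0,0,0,0,0,0,0,0,0,0,0,0,0,0,0,0,0,0,0,0,0,0,0,0,0,0,0,0,0,0,0], hand=0)

```text
clock: 7.25
eef_pos: [0.4551, 0.0462, 0.0472]
tool_rot: [0.707, 0.707, 0.001, 0.001]
ft_force: [-1.1, 0.1, 5.2]
grip_width: 0.0501
```

Emit:
play_rows(plan=[0,0,-8,0,0,0,0,0,-15,0,0,0,0,0,-20,0,0,0,0,0,-20,0,0,0,0,0,-20,0,0,0,0,0,-20,0,0,0,0,0,0,0,0,0,0,0,0,0,0,0])

```text
clock: 8.25
eef_pos: [0.4539, 0.046, 0.1487]
tool_rot: [0.707, 0.707, -0.0, -0.0]
ft_force: [-1.2, 0.1, -1.2]
grip_width: 0.05
```

```bash
python3 - <<'E'
from h import *
o=bot.get_obs();print(o['eef_pos'],o['clock'],o['ft_force'],o['grip_width'])
cs={n:shot(n,n+'2.png') for n in('wrist','top','scene')}
E
python3 -c "
import cv2,numpy as np
a=cv2.imread('pics/scene2.png');b=cv2.imread('pics/wrist2.png')
cv2.imwrite('pics/m2.png',np.vstack([cv2.resize(a[120:370,120:440],(640,500))[:290],cv2.resize(b,(400,300)).copy() if 0 else cv2.resize(b,(640,300))]))"
```

```text
[0.45385238 0.045971   0.14866427] 8.25 [-1.17489324  0.11536275 -1.20948272] 0.04999574877976708
```

View pics/m2.png

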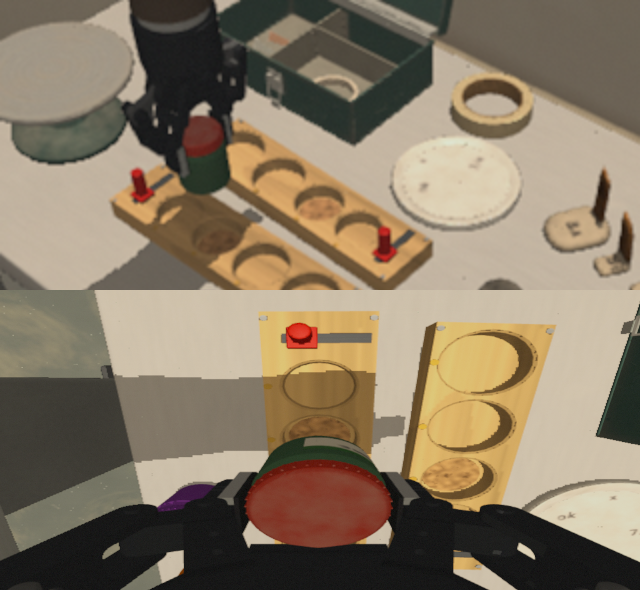

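Emit:
play_rows(plan=[-11,19,0,0,0,0,-11,19,0,0,0,0,-11,19,0,0,0,0,-11,19,0,0,0,0,-11,19,0,0,0,0,-11,19,0,0,0,0,-11,19,0,0,0,0,-11,19,0,0,0,0,-11,19,0,0,0,0,-11,19,0,0,0,0,-11,19,0,0,0,0,-11,19,0,0,0,0,0,0,0,0,0,0,0,0,0,0,0,0])

```text
clock: 10.15
eef_pos: [0.6815, -0.0856, 0.1482]
tool_rot: [0.707, 0.707, -0.001, -0.001]
ft_force: [-0.8, 0.3, -2.1]
grip_width: 0.0506
```

Emit:
play_rows(plan=[0,0,20,0,0,0,0,0,20,0,0,0,0,0,20,0,0,0,0,0,20,0,0,0,0,0,10,0,0,0,0,0,4,0,0,0,0,0,0,0,0,0,0,0,0,0,0,0])

```text
clock: 11.15
eef_pos: [0.683, -0.086, 0.0563]
tool_rot: [0.707, 0.707, 0.001, 0.001]
ft_force: [0.3, 0.1, -0.4]
grip_width: 0.0503
```

Emit:
play_rows(plan=[0,0,2,0,0,0,0,0,2,0,0,0,0,0,2,0,0,0,0,0,0,0,0,0,0,0,0,0,0,0])

```text
clock: 11.78
eef_pos: [0.6824, -0.086, 0.0498]
tool_rot: [0.707, 0.707, 0.0, 0.0]
ft_force: [-1.8, 0.6, 2.6]
grip_width: 0.0503
```

Emit:
play_rows(plan=[0,0,1,0,0,0,0,0,0,0,0,0,0,0,0,0,0,0])

```text
clock: 12.15
eef_pos: [0.6824, -0.086, 0.0498]
tool_rot: [0.707, 0.707, 0.0, 0.0]
ft_force: [-4.3, 0.5, 7.9]
grip_width: 0.0501
```

Emit:
play_rows(plan=[0,0,0,0,0,0,0,0,0,0,0,0,0,0,0,0,0,0,0,0,0,0,0,0], hand=100)

```text
clock: 12.65
eef_pos: [0.6823, -0.0859, 0.048]
tool_rot: [0.707, 0.707, -0.0, -0.0]
ft_force: [0.9, 0.0, 0.3]
grip_width: 0.0854
```

Emit:
play_rows(plan=[0,0,-20,0,0,0,0,0,-30,0,0,0,0,0,-30,0,0,0,0,0,-30,0,0,0,-30,-20,0,0,0,0,-30,-20,0,0,0,0,-30,-20,0,0,0,0,-30,-20,0,0,0,0,-30,-20,0,0,0,0,0,0,0,0,0,0,0,0,0,0,0,0])

```text
clock: 14.02
eef_pos: [0.5827, -0.2357, 0.1584]
tool_rot: [0.707, 0.707, 0.0, 0.0]
ft_force: [-0.4, 0.7, -0.6]
grip_width: 0.0858
```

```bash
cat >> h.py <<'E'
def jars(n,c,qs):
    P=cloud(c);out={}
    for q in qs:
        for d in bot.outline_of(q,n)[:3]:
            m=d['mask']&(c['range_z']>0)
            if m.sum()<10: continue
            p=P[m]; zt=np.percentile(p[:,2],95); t=p[abs(p[:,2]-zt)<.004]
            print(n,q,round(d['p'],2),np.round(d['point']),'ztop',round(zt,4),'circ',np.round(circfit(t[:,:2]),4))
E
python3 - <<'E'
from h import *
print(bot.get_obs()['eef_pos'],bot.get_obs()['clock'])
for n in('top','scene'):
    c=shot(n,n+'3.png');jars(n,c,['used_jar','red_jar','black_jar','blue_jar','yellow_jar','tub_lid'])
E
```

```text
[ 0.58272815 -0.23574586  0.15838464] 14.025
top used_jar 0.87 [173. 307.] ztop 0.0783 circ [ 0.6813 -0.0848  0.0237]
top used_jar 0.57 [309. 295.] ztop 0.0682 circ [ 0.3558 -0.0457  0.0241]
top red_jar 0.73 [220. 442.] ztop 0.0782 circ [ 0.5634 -0.4064  0.026 ]
top blue_jar 0.62 [264. 430.] ztop 0.0837 circ [ 0.4509 -0.3726  0.0281]
top blue_jar 0.34 [230. 319.] ztop 0.0648 circ [ 0.5452 -0.1105  0.0068]
top blue_jar 0.3 [164. 313.] ztop 0.0114 circ [ 0.6973 -0.089   0.0744]
top yellow_jar 0.7 [222. 442.] ztop 0.0782 circ [ 0.5635 -0.4068  0.0263]
top tub_lid 0.56 [162. 315.] ztop 0.0115 circ [ 0.6981 -0.0893  0.0753]
scene used_jar 0.86 [202. 339.] ztop 0.0773 circ [ 0.6805 -0.0881  0.0256]
scene used_jar 0.73 [312. 264.] ztop 0.0666 circ [ 0.3599 -0.1474  0.0246]
scene used_jar 0.61 [286. 228.] ztop 0.0664 circ [ 0.3535 -0.0474  0.0251]
scene red_jar 0.92 [309. 333.] ztop 0.0706 circ [ 0.4429 -0.2448  0.0247]
scene black_jar 0.83 [279. 369.] ztop 0.0606 circ [ 0.5516 -0.255   0.0228]
scene blue_jar 0.73 [343. 392.] ztop 0.0828 circ [ 0.4493 -0.3747  0.0283]
scene blue_jar 0.45 [250. 432.] ztop 0.063 circ [ 0.7092 -0.2998  0.0083]
scene yellow_jar 0.9 [308. 440.] ztop 0.0766 circ [ 0.5617 -0.4085  0.027 ]
scene yellow_jar 0.17 [215. 190.] ztop 0.0622 circ [0.4402 0.1512 0.0067]
scene tub_lid 0.9 [218. 333.] ztop 0.0106 circ [ 0.6963 -0.0911  0.0761]
```

View pics/scene3.png

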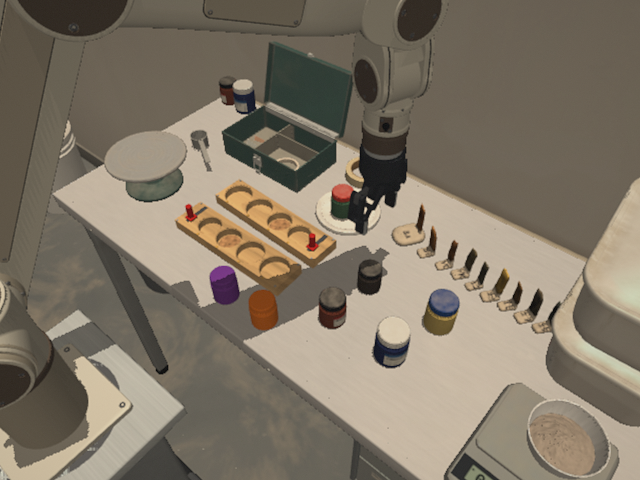

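Green jar stands upright on the lid, about 17 mm off-centre. Gripped jar against TCP gives the x bias: top −1 mm, scene −1.8 mm. For y, I'll squeeze the red jar with the jaws along y.

Emit:
play_rows(plan=[-2,-28,0,0,0,0,-2,-28,0,0,0,0,-2,-28,0,0,0,0,-2,-28,0,0,0,0,0,-26,0,0,0,0,0,0,0,0,0,0.1745,0,0,0,0,0,0.1745,0,0,0,0,0,0.1745,0,0,0,0,0,0.1745,0,0,0,0,0,0.1745,0,0,0,0,0,0.1745,0,0,0,0,0,0.1745,0,0,0,0,0,0.1745,0,0,0,0,0,0.1745,0,0,0,0,0,0,0,0,0,0,0,0])

```text
clock: 16.73
eef_pos: [0.4444, -0.244, 0.1584]
tool_rot: [1.0, 0.001, 0.0, 0.0]
ft_force: [0.1, 0.1, 0.1]
grip_width: 0.0855
```

Emit:
play_rows(plan=[1,0,25,0,0,0,0,0,25,0,0,0,0,0,25,0,0,0,0,0,20,0,0,0,0,0,15,0,0,0,0,0,10,0,0,0,0,0,0,0,0,0,0,0,0,0,0,0])

```text
clock: 17.73
eef_pos: [0.4459, -0.2442, 0.0389]
tool_rot: [1.0, 0.0, 0.001, 0.0]
ft_force: [0.1, -0.0, 0.8]
grip_width: 0.0853
```

Emit:
play_rows(plan=[0,0,0,0,0,0,0,0,0,0,0,0,0,0,0,0,0,0,0,0,0,0,0,0,0,0,0,0,0,0,0,0,0,0,0,0,0,0,0,0,0,0], hand=0)

```text
clock: 18.6
eef_pos: [0.4462, -0.2443, 0.0392]
tool_rot: [1.0, 0.0, 0.001, 0.0]
ft_force: [-0.8, 0.8, 4.7]
grip_width: 0.0508
```

Emit:
play_rows(plan=[0,0,0,0,0,0,0,0,0,0,0,0,0,0,0,0,0,0,0,0,0,0,0,0], hand=100)

```text
clock: 19.1
eef_pos: [0.4453, -0.2439, 0.0381]
tool_rot: [1.0, 0.0, -0.0, -0.0]
ft_force: [0.5, -0.5, -0.1]
grip_width: 0.0851
```

Run:
```python
from h import *
for n in('top','scene'):
    c=shot(n,n+'4.png');jars(n,c,['red_jar'])
```

```text
scene red_jar 0.73 [311. 331.] ztop 0.0702 circ [ 0.4407 -0.2457  0.0236]
scene red_jar 0.26 [252. 241.] ztop 0.0274 circ [0.452  0.0261 0.1569]
```

View pics/scene4.png

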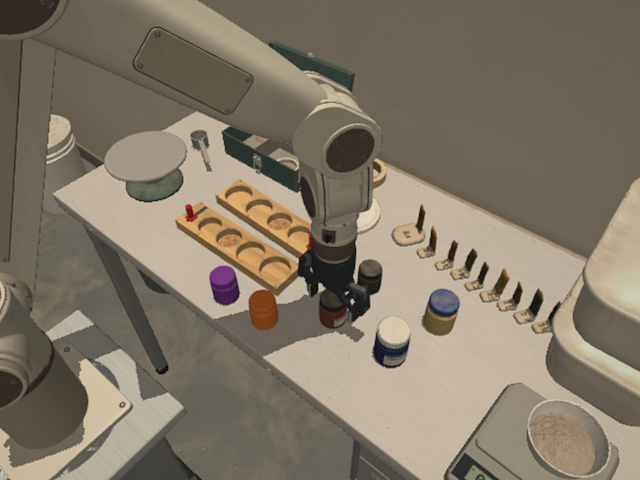

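Emit:
play_rows(plan=[0,0,-30,0,0,0,0,0,-30,0,0,0,0,0,-30,0,0,0,0,-30,-10,0,0,-0.1745,0,0,0,0,0,-0.1745,0,0,0,0,0,-0.1745,0,0,0,0,0,-0.1745,0,0,0,0,0,-0.1745,0,0,0,0,0,-0.1745,0,0,0,0,0,-0.1745,0,0,0,0,0,-0.1745,0,0,0,0,0,-0.1745,45,0,0,0,0,0,45,0,0,0,0,0,45,0,0,0,0,0,0,0,0,0,0,0,0,0,0,0,0,0])

```text
clock: 21.42
eef_pos: [0.4456, -0.0791, 0.1385]
tool_rot: [0.707, 0.707, -0.0, 0.0]
ft_force: [-0.0, -0.6, 0.8]
grip_width: 0.0855
```

Run:
```python
from h import *
o=bot.get_obs();print(o['eef_pos'],o['clock'])
for n in('top','scene','wrist'):
    c=shot(n,n+'5.png');jars(n,c,['red_jar','black_jar']);np.savez(n+'5.npz',**c)
```

```text
[ 0.4455812  -0.07910361  0.13845005] 21.425
top red_jar 0.66 [266. 376.] ztop 0.0724 circ [ 0.4458 -0.2437  0.0233]
top red_jar 0.41 [268. 224.] ztop 0.0309 circ [0.4559 0.027  0.1535]
top black_jar 0.77 [221. 376.] ztop 0.0622 circ [ 0.5533 -0.2522  0.0219]
top black_jar 0.21 [267. 373.] ztop 0.0725 circ [ 0.4457 -0.2436  0.0232]
scene red_jar 0.73 [251. 243.] ztop 0.0275 circ [0.4518 0.0258 0.157 ]
scene red_jar 0.65 [307. 334.] ztop 0.0707 circ [ 0.4441 -0.2457  0.0246]
scene black_jar 0.78 [279. 368.] ztop 0.0605 circ [ 0.5511 -0.255   0.0231]
wrist red_jar 0.76 [402. 321.] ztop 0.0208 circ [ 0.4461 -0.221   0.0115]
wrist black_jar 0.57 [413. 422.] ztop 0.2088 circ [ 0.4668 -0.0633  0.0015]
```

View pics/wrist5.png

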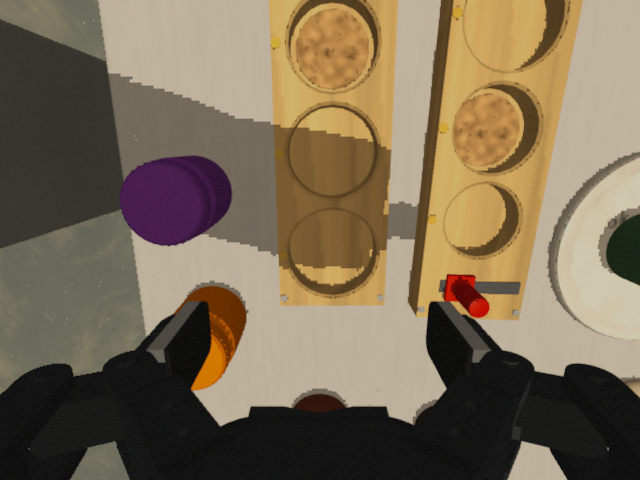

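Run:
```python
from h import *
for n in ('wrist','top','scene'):
  c=dict(np.load(n+'5.npz'))
  cx,cy=.4545,.0265
  P=cloud(c).reshape(-1,3)
  s=(abs(P[:,0]-cx)<.037)&(abs(P[:,1]-cy)<.15)&(P[:,2]>.018)&(P[:,2]<.035)
  zp=np.median(P[s,2])
  xs,ys,Z,img=wells(c,cx,cy,zp)
  cv2.imwrite(f'pics/r5_{n}.png',img)
  for th in(.002,.003,.006):
    m=((Z<zp-th)&(Z>-.01)).astype(np.uint8)
    ctr,_=cv2.findContours(m,cv2.RETR_LIST,cv2.CHAIN_APPROX_NONE)
    for k in ctr:
        if cv2.contourArea(k)<5000 or cv2.contourArea(k)>16000: continue
        (b,a),(d1,d2),_=cv2.fitEllipse(k)
        print(n,th,'well',round(xs[0]+a*.0005,4),round(ys[0]+b*.0005,4),'d',round(d1/2,1),round(d2/2,1))
```

```text
wrist 0.002 well 0.4553 -0.0175 d 59.1 59.3
wrist 0.002 well 0.4556 -0.0858 d 62.1 62.2
wrist 0.003 well 0.4552 -0.0175 d 58.5 58.7
wrist 0.003 well 0.4555 -0.0856 d 61.6 61.7
wrist 0.006 well 0.455 -0.0174 d 57.6 57.9
wrist 0.006 well 0.4554 -0.085 d 60.0 60.9
top 0.002 well 0.4538 0.1062 d 52.9 54.2
top 0.002 well 0.4576 -0.1114 d 62.3 105.5
top 0.003 well 0.4535 0.1063 d 51.5 52.1
top 0.003 well 0.4558 0.1221 d 103.8 163.6
top 0.003 well 0.4576 -0.1114 d 62.4 105.5
top 0.006 well 0.4536 0.106 d 50.2 50.3
top 0.006 well 0.4558 0.1218 d 103.9 164.6
top 0.006 well 0.4576 -0.1114 d 62.3 105.8
scene 0.002 well 0.4878 0.1506 d 41.5 92.0
scene 0.002 well 0.4519 0.1042 d 51.1 52.9
scene 0.002 well 0.446 0.0449 d 41.4 58.6
scene 0.002 well 0.4512 -0.0217 d 56.4 61.7
scene 0.002 well 0.4529 -0.0891 d 63.2 64.3
scene 0.003 well 0.4884 0.1528 d 40.5 89.7
scene 0.003 well 0.4516 0.1037 d 50.3 51.3
scene 0.003 well 0.446 0.0446 d 41.2 56.9
scene 0.003 well 0.451 -0.0219 d 55.3 61.1
scene 0.003 well 0.4525 -0.0895 d 62.3 62.9
scene 0.006 well 0.4882 0.1526 d 40.7 89.6
scene 0.006 well 0.4505 0.1025 d 46.8 48.7
scene 0.006 well 0.4459 0.0435 d 40.6 53.0
scene 0.006 well 0.4504 -0.0227 d 52.3 59.4
scene 0.006 well 0.4516 -0.0904 d 59.1 61.3
```

Well centres with the bias taken out: 51 (.4545,.1055), 55 (.4548,.0454), 60 (.4551,-.0187), 63 (.4556,-.0873). Now I'll pick the red jar.

Emit:
play_rows(plan=[-33,0,0,0,0,0,-33,0,0,0,0,0,-33,0,0,0,0,0,-33,0,0,0,0,0,-33,0,0,0,0,0,0,0,25,0,0,0,0,0,25,0,0,0,0,0,20,0,0,0,0,0,15,0,0,0,0,0,15,0,0,0,0,0,0,0,0,0,0,0,0,0,0,0])

```text
clock: 23.38
eef_pos: [0.4458, -0.2441, 0.0387]
tool_rot: [0.707, 0.707, 0.0, 0.0]
ft_force: [0.3, -0.2, -0.3]
grip_width: 0.0852
```

Emit:
play_rows(plan=[0,0,0,0,0,0,0,0,0,0,0,0,0,0,0,0,0,0,0,0,0,0,0,0,0,0,0,0,0,0,0,0,0,0,0,0,0,0,0,0,0,0], hand=0)

```text
clock: 24.25
eef_pos: [0.4462, -0.2443, 0.0393]
tool_rot: [0.707, 0.707, 0.0, 0.001]
ft_force: [-0.8, 0.7, 7.1]
grip_width: 0.0506
```

Emit:
play_rows(plan=[0,0,-10,0,0,0,0,0,-20,0,0,0,0,0,-30,0,0,0,0,0,-30,0,0,0,0,0,-20,0,0,0,32,0,0,0,0,0,32,2,0,0,0,0,32,2,0,0,0,0,32,2,0,0,0,0,32,2,0,0,0,0,32,0,0,0,0,0,32,0,0,0,0,0,32,0,0,0,0,0,32,0,0,0,0,0,0,0,0,0,0,0,0,0,0,0,0,0,0,0,0,0,0,0])

```text
clock: 26.38
eef_pos: [0.4533, 0.0433, 0.1483]
tool_rot: [0.708, 0.707, -0.0, 0.0]
ft_force: [0.1, 0.9, -2.0]
grip_width: 0.0503
```

Emit:
play_rows(plan=[2,1.5,0,0,0,0,0,0,20,0,0,0,0,0,20,0,0,0,0,0,20,0,0,0,0,0,12,0,0,0,0,0,0,0,0,0,0,0,0,0,0,0])

```text
clock: 27.25
eef_pos: [0.4555, 0.046, 0.0769]
tool_rot: [0.707, 0.707, 0.0, 0.0]
ft_force: [-0.2, -0.2, -1.3]
grip_width: 0.0508
```

Run:
```python
from h import *
o=bot.get_obs();print(o['eef_pos'],o['clock'],o['ft_force'])
for n in('top','scene'):
    c=shot(n,n+'6.png');jars(n,c,['red_jar'])
o=bot.get_obs();print(o['eef_pos'],o['clock'],o['ft_force'])
```

```text
[0.45552249 0.0460261  0.07690912] 27.25 [-0.18582377 -0.23708689 -1.33014246]
top red_jar 0.42 [227. 261.] ztop 0.0291 circ [0.5624 0.0163 0.156 ]
scene red_jar 0.75 [224. 232.] ztop 0.1076 circ [0.4546 0.0404 0.0245]
scene red_jar 0.64 [227. 280.] ztop 0.0095 circ [ 0.5606 -0.0014  0.0217]
[0.45549988 0.04612423 0.07699428] 27.45 [ 0.0196597   0.58886467 -1.28041619]
```

View pics/scene6.png

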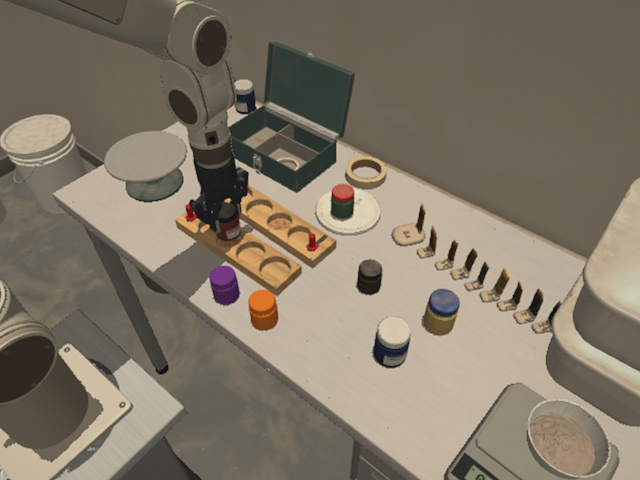

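Emit:
play_rows(plan=[-0.5,-0.5,5,0,0,0,0,0,5,0,0,0,0,0,4,0,0,0,0,0,4,0,0,0,0,0,0,0,0,0])

```text
clock: 28.08
eef_pos: [0.4542, 0.0458, 0.0578]
tool_rot: [0.707, 0.707, -0.0, -0.0]
ft_force: [1.1, 2.1, -3.0]
grip_width: 0.0505
```

Emit:
play_rows(plan=[0,0,4,0,0,0,0,0,4,0,0,0,0,0,2,0,0,0,0,0,1,0,0,0,0,0,0,0,0,0])

```text
clock: 28.7
eef_pos: [0.4545, 0.0459, 0.0474]
tool_rot: [0.707, 0.707, 0.0, -0.0]
ft_force: [-0.2, 4.6, 1.4]
grip_width: 0.0503
```

Emit:
play_rows(plan=[0,0,1,0,0,0,0,0,0,0,0,0])

```text
clock: 28.95
eef_pos: [0.4545, 0.046, 0.0473]
tool_rot: [0.707, 0.707, 0.001, -0.0]
ft_force: [-3.0, 4.0, 8.9]
grip_width: 0.0506
```

Emit:
play_rows(plan=[0,0,0,0,0,0,0,0,0,0,0,0,0,0,0,0,0,0,0,0,0,0,0,0], hand=100)

```text
clock: 29.45
eef_pos: [0.4543, 0.0453, 0.0461]
tool_rot: [0.707, 0.707, -0.0, 0.0]
ft_force: [-0.4, -0.6, 0.2]
grip_width: 0.0854
```

Emit:
play_rows(plan=[0,0,-20,0,0,0,0,0,-30,0,0,0,0,0,-30,0,0,0,0,0,-30,0,0,0,-35,12,0,0,0,0,-35,12,0,0,0,0,-35,12,0,0,0,0,-35,12,0,0,0,0,-35,12,0,0,0,0,-35,12,0,0,0,0,-35,12,0,0,0,0,-35,12,0,0,0,0,0,0,0,0,0,0,0,0,0,0,0,0])

```text
clock: 31.2
eef_pos: [0.5498, -0.2341, 0.1558]
tool_rot: [0.707, 0.707, -0.0, -0.001]
ft_force: [0.1, 0.2, 0.6]
grip_width: 0.0853
```

Run:
```python
from h import *
o=bot.get_obs();print(o['eef_pos'],o['clock'],o['ft_force'])
for n in('top','scene'):
    c=shot(n,n+'7.png');jars(n,c,['red_jar','black_jar','yellow_jar','blue_jar'])
```

```text
[ 0.54982451 -0.23405442  0.15577095] 31.2 [0.05335966 0.23512584 0.56182994]
top red_jar 0.87 [268. 254.] ztop 0.0802 circ [0.4538 0.0453 0.024 ]
top red_jar 0.67 [220. 264.] ztop 0.029 circ [0.5586 0.0161 0.1551]
top yellow_jar 0.82 [222. 447.] ztop 0.0784 circ [ 0.5632 -0.4074  0.0259]
top yellow_jar 0.29 [268. 268.] ztop 0.0293 circ [0.4572 0.0272 0.1548]
top blue_jar 0.72 [267. 430.] ztop 0.0846 circ [ 0.4504 -0.3719  0.0265]
scene red_jar 0.74 [232. 229.] ztop 0.0783 circ [0.4523 0.0437 0.025 ]
scene red_jar 0.71 [254. 246.] ztop 0.0275 circ [0.4508 0.0253 0.1573]
scene black_jar 0.63 [276. 369.] ztop 0.0605 circ [ 0.5512 -0.2546  0.0227]
scene yellow_jar 0.63 [308. 439.] ztop 0.0768 circ [ 0.5605 -0.4081  0.0276]
scene yellow_jar 0.55 [215. 190.] ztop 0.0615 circ [0.4422 0.1531 0.0079]
scene blue_jar 0.73 [346. 394.] ztop 0.0828 circ [ 0.4493 -0.3743  0.0288]
```

View pics/scene7.png

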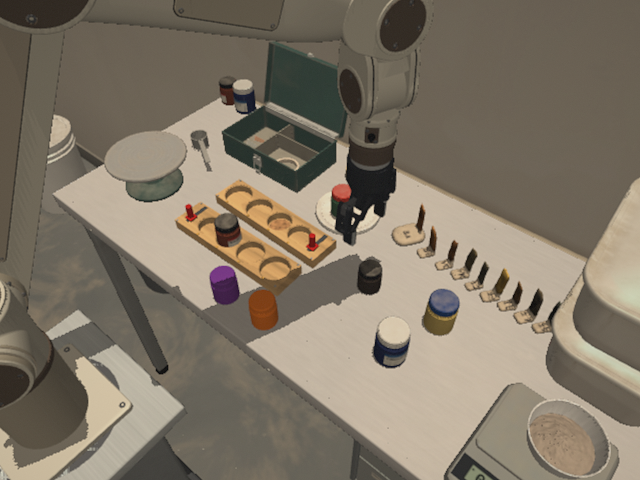

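Red is seated: its cap top reads 78 mm, as expected. Black is next, now about (.5535,-.253).

Emit:
play_rows(plan=[-19,3.5,0,0,0,0,0,0,25,0,0,0,0,0,25,0,0,0,0,0,25,0,0,0,0,0,20,0,0,0,0,0,15,0,0,0,0,0,9,0,0,0,0,0,0,0,0,0,0,0,0,0,0,0])

```text
clock: 32.83
eef_pos: [0.5545, -0.2538, 0.0381]
tool_rot: [0.707, 0.707, 0.0, 0.001]
ft_force: [0.7, -0.0, 0.5]
grip_width: 0.0851
```

Emit:
play_rows(plan=[0,0,0,0,0,0,0,0,0,0,0,0,0,0,0,0,0,0,0,0,0,0,0,0,0,0,0,0,0,0,0,0,0,0,0,0,0,0,0,0,0,0], hand=0)

```text
clock: 33.7
eef_pos: [0.5546, -0.2537, 0.0383]
tool_rot: [0.707, 0.707, 0.0, 0.001]
ft_force: [-1.4, 0.2, 5.8]
grip_width: 0.0464
```

Emit:
play_rows(plan=[0,0,-10,0,0,0,0,0,-20,0,0,0,0,0,-30,0,0,0,0,0,-30,0,0,0,0,0,-20,0,0,0,32.5,-9,0,0,0,0,32.5,-9,0,0,0,0,32.5,-9,0,0,0,0,32.5,-9,0,0,0,0,32.5,-9,0,0,0,0,32.5,-9,0,0,0,0,32.5,-9,0,0,0,0,32.5,-9,0,0,0,0,32.5,-9,0,0,0,0,32.5,-9,0,0,0,0,32.5,-9,0,0,0,0,0,0,0,0,0,0,0,0,0,0,0,0,0,0,0,0,0,0])

```text
clock: 36.08
eef_pos: [0.455, 0.1033, 0.1473]
tool_rot: [0.708, 0.707, -0.0, 0.0]
ft_force: [-0.6, -0.0, -1.4]
grip_width: 0.0461
```

Emit:
play_rows(plan=[1.7,0,0,0,0,0,0,0,20,0,0,0,0,0,20,0,0,0,0,0,20,0,0,0,0,0,12,0,0,0,0,0,0,0,0,0,0,0,0,0,0,0])

```text
clock: 36.95
eef_pos: [0.4556, 0.1058, 0.0759]
tool_rot: [0.707, 0.707, 0.001, 0.0]
ft_force: [-0.4, -0.5, -1.3]
grip_width: 0.0461
```

Emit:
play_rows(plan=[-0.5,-0.7,5,0,0,0,0,0,5,0,0,0,0,0,4,0,0,0,0,0,4,0,0,0,0,0,0,0,0,0])

```text
clock: 37.58
eef_pos: [0.4538, 0.1052, 0.0569]
tool_rot: [0.707, 0.707, -0.0, -0.0]
ft_force: [0.2, -0.3, -2.0]
grip_width: 0.0458
```

Emit:
play_rows(plan=[0,0,4,0,0,0,0,0,4,0,0,0,0,0,2,0,0,0,0,0,0,0,0,0])

```text
clock: 38.08
eef_pos: [0.454, 0.1052, 0.0471]
tool_rot: [0.707, 0.707, -0.0, -0.0]
ft_force: [-0.0, -0.2, -2.5]
grip_width: 0.0458
```

Sliding in freely; the last few millimetres remain.

Emit:
play_rows(plan=[0,0,2,0,0,0,0,0,2,0,0,0,0,0,0,0,0,0])

```text
clock: 38.45
eef_pos: [0.4544, 0.1054, 0.0443]
tool_rot: [0.707, 0.707, 0.0, 0.0]
ft_force: [-2.1, -0.9, 6.9]
grip_width: 0.0463
```

Emit:
play_rows(plan=[0,0,0,0,0,0,0,0,0,0,0,0,0,0,0,0,0,0,0,0,0,0,0,0], hand=100)

```text
clock: 38.95
eef_pos: [0.4542, 0.1053, 0.0432]
tool_rot: [0.707, 0.707, -0.0, -0.0]
ft_force: [-0.1, 0.1, -0.5]
grip_width: 0.0855
```

Emit:
play_rows(plan=[0,0,-20,0,0,0,0,0,-30,0,0,0,0,0,-30,0,0,0,0,0,-30,0,0,0,-33,0,0,0,0,0,-33,0,0,0,0,0,-33,0,0,0,0,0,-33,0,0,0,0,0,-33,0,0,0,0,0,-33,0,0,0,0,0,-33,0,0,0,0,0,-33,0,0,0,0,0,-33,0,0,0,0,0,-33,0,0,0,0,0,-33,0,0,0,0,0,0,0,0,0,0,0,0,0,0,0,0,0])

```text
clock: 41.08
eef_pos: [0.4539, -0.2573, 0.153]
tool_rot: [0.707, 0.707, 0.0, -0.001]
ft_force: [-0.3, -0.0, 0.3]
grip_width: 0.0854
```

Run:
```python
from h import *
o=bot.get_obs();print(o['eef_pos'],o['clock'],o['ft_force'])
for n in('top','scene'):
    c=shot(n,n+'8.png');jars(n,c,['red_jar','black_jar','yellow_jar','blue_jar'])
```

```text
[ 0.4538647  -0.2573156   0.15299125] 41.075 [-0.28526653 -0.04716234  0.28606568]
top red_jar 0.89 [266. 251.] ztop 0.0802 circ [0.4543 0.0478 0.0242]
top black_jar 0.77 [265. 228.] ztop 0.0682 circ [0.4539 0.1053 0.022 ]
top yellow_jar 0.91 [219. 441.] ztop 0.0776 circ [ 0.5638 -0.4072  0.0265]
top yellow_jar 0.4 [222. 260.] ztop 0.029 circ [0.5634 0.0161 0.1547]
top blue_jar 0.53 [268. 274.] ztop 0.0293 circ [0.4544 0.0263 0.1549]
scene red_jar 0.69 [232. 229.] ztop 0.0781 circ [0.4518 0.046  0.0251]
scene black_jar 0.55 [218. 207.] ztop 0.0672 circ [0.4459 0.0892 0.0377]
scene yellow_jar 0.7 [308. 439.] ztop 0.0768 circ [ 0.562  -0.4085  0.0276]
scene yellow_jar 0.57 [257. 255.] ztop 0.0277 circ [0.4518 0.0246 0.1567]
scene blue_jar 0.58 [343. 393.] ztop 0.0829 circ [ 0.4477 -0.3746  0.029 ]
```

View pics/scene8.png

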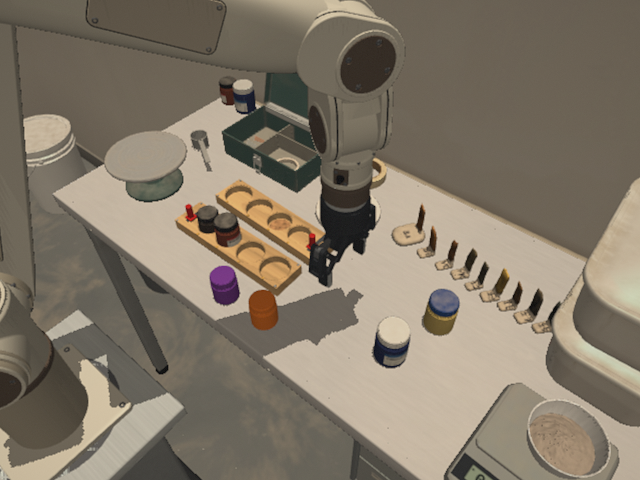

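Black is home, with its cap top at about 66 mm. Red is still seated; it moved about 2 mm within its play. Now the blue jar at about (.4515,-.3728).

Emit:
play_rows(plan=[-29,-0.5,0,0,0,0,-29,-0.5,0,0,0,0,-29,-0.5,0,0,0,0,-29,-0.5,0,0,0,0,0,0,25,0,0,0,0,0,25,0,0,0,0,0,25,0,0,0,0,0,20,0,0,0,0,0,15,0,0,0,0,0,4,0,0,0,0,0,0,0,0,0,0,0,0,0,0,0])

```text
clock: 43.08
eef_pos: [0.4528, -0.3743, 0.0403]
tool_rot: [0.707, 0.707, 0.0, 0.001]
ft_force: [0.5, 0.1, -0.9]
grip_width: 0.0853
```

Emit:
play_rows(plan=[0,0,0,0,0,0,0,0,0,0,0,0,0,0,0,0,0,0,0,0,0,0,0,0,0,0,0,0,0,0,0,0,0,0,0,0,0,0,0,0,0,0], hand=0)

```text
clock: 43.95
eef_pos: [0.4527, -0.3743, 0.0403]
tool_rot: [0.707, 0.707, -0.0, 0.001]
ft_force: [-0.6, -0.2, 5.6]
grip_width: 0.0589
```

Emit:
play_rows(plan=[0,0,-10,0,0,0,0,0,-20,0,0,0,0,0,-30,0,0,0,0,0,-30,0,0,0,0,0,-20,0,0,0,32,0.5,0,0,0,0,32,0.5,0,0,0,0,32,0.5,0,0,0,0,32,0.5,0,0,0,0,32,0.5,0,0,0,0,32,0.5,0,0,0,0,32,0.5,0,0,0,0,32,0.5,0,0,0,0,30,0,0,0,0,0,0,0,0,0,0,0,0,0,0,0,0,0,0,0,0,0,0,0])

```text
clock: 46.08
eef_pos: [0.4562, -0.0885, 0.1493]
tool_rot: [0.708, 0.707, -0.0, 0.0]
ft_force: [0.2, -0.8, -1.5]
grip_width: 0.0584
```

Emit:
play_rows(plan=[0,-0.5,20,0,0,0,0,0,20,0,0,0,0,0,20,0,0,0,0,0,12,0,0,0,0,0,0,0,0,0,0,0,0,0,0,0])

```text
clock: 46.82
eef_pos: [0.4563, -0.0881, 0.0779]
tool_rot: [0.707, 0.707, 0.0, 0.0]
ft_force: [0.2, 0.5, -1.4]
grip_width: 0.0591
```

```bash
python3 - <<'E'
from h import *
o=bot.get_obs();print(o['eef_pos'],o['clock'],o['ft_force'])
for n in('wrist','scene'):
    c=shot(n,n+'9.png');jars(n,c,['blue_jar'])
o=bot.get_obs();print(o['eef_pos'],o['clock'],o['ft_force'])
E
python3 -c "
import cv2,numpy as np
a=cv2.imread('pics/scene9.png');b=cv2.imread('pics/wrist9.png')
cv2.imwrite('pics/m9.png',np.vstack([cv2.resize(a[180:330,160:360],(640,480))[:300],cv2.resize(b,(640,300))]))"
```

```text
[ 0.45628866 -0.08805668  0.0779067 ] 46.825 [ 0.16303446  0.52857664 -1.37031307]
wrist blue_jar 0.61 [327. 316.] ztop 0.1178 circ [ 0.4566 -0.0834  0.0277]
wrist blue_jar 0.18 [132. 317.] ztop 0.0245 circ [ 0.4547 -0.0276  0.078 ]
scene blue_jar 0.7 [255. 278.] ztop 0.1198 circ [ 0.454  -0.0961  0.0289]
scene blue_jar 0.51 [307. 441.] ztop 0.0768 circ [ 0.5609 -0.4084  0.0277]
scene blue_jar 0.51 [233. 415.] ztop 0.0675 circ [ 0.7393 -0.2537  0.0112]
[ 0.45625518 -0.08783201  0.07798563] 47.025 [ 0.51786977  0.93005427 -2.30009303]
```

View pics/m9.png

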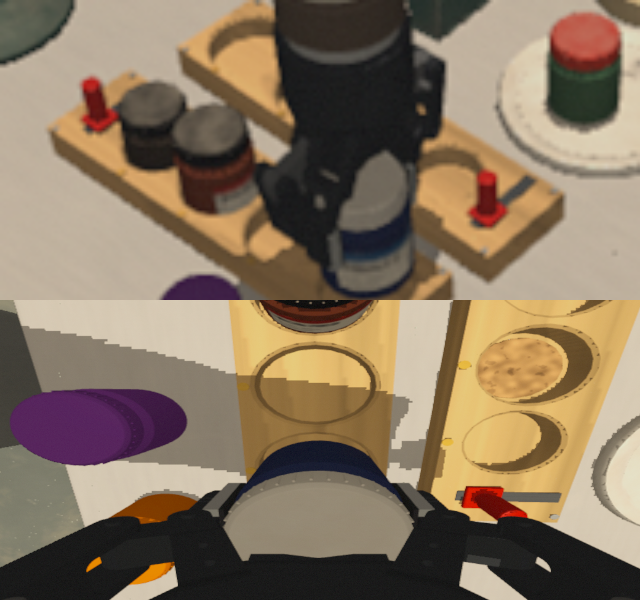

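Emit:
play_rows(plan=[-0.5,-0.5,5,0,0,0,0,0,5,0,0,0,0,0,4,0,0,0,0,0,4,0,0,0,0,0,0,0,0,0])

```text
clock: 47.65
eef_pos: [0.4548, -0.0882, 0.0588]
tool_rot: [0.707, 0.707, -0.0, -0.0]
ft_force: [0.9, -0.4, -1.1]
grip_width: 0.0586
```

Emit:
play_rows(plan=[0,0,4,0,0,0,0,0,4,0,0,0,0,0,2,0,0,0,0,0,1,0,0,0,0,0,0,0,0,0])

```text
clock: 48.28
eef_pos: [0.4552, -0.0883, 0.0482]
tool_rot: [0.707, 0.707, -0.0, -0.0]
ft_force: [0.1, 0.6, -1.6]
grip_width: 0.0586
```

Emit:
play_rows(plan=[0,0,1.5,0,0,0,0,0,1.5,0,0,0,0,0,0,0,0,0])

```text
clock: 48.65
eef_pos: [0.4554, -0.0882, 0.0463]
tool_rot: [0.707, 0.707, 0.0, 0.0]
ft_force: [-2.6, 0.4, 7.2]
grip_width: 0.059
```

Emit:
play_rows(plan=[0,0,0,0,0,0,0,0,0,0,0,0,0,0,0,0,0,0,0,0,0,0,0,0], hand=100)

```text
clock: 49.15
eef_pos: [0.4552, -0.0882, 0.0452]
tool_rot: [0.707, 0.707, -0.0, -0.0]
ft_force: [0.4, -0.4, 0.3]
grip_width: 0.0855
```

Emit:
play_rows(plan=[0,0,-20,0,0,0,0,0,-30,0,0,0,0,0,-30,0,0,0,0,0,-30,0,0,0,-33,12,0,0,0,0,-33,12,0,0,0,0,-33,12,0,0,0,0,-33,12,0,0,0,0,-33,12,0,0,0,0,-33,12,0,0,0,0,-33,12,0,0,0,0,0,0,0,0,0,0,0,0,0,0,0,0])

```text
clock: 50.78
eef_pos: [0.5387, -0.3187, 0.1547]
tool_rot: [0.707, 0.707, -0.0, -0.001]
ft_force: [-0.4, -0.2, 0.3]
grip_width: 0.0855
```

Run:
```python
from h import *
o=bot.get_obs();print(o['eef_pos'],o['clock'],o['ft_force'])
for n in('top','scene'):
    c=shot(n,n+'10.png');jars(n,c,['red_jar','black_jar','yellow_jar','blue_jar'])
```

```text
[ 0.53866832 -0.31872235  0.15469567] 50.775 [-0.3708033  -0.23659045  0.26068333]
top red_jar 0.69 [268. 253.] ztop 0.0804 circ [0.4549 0.0475 0.024 ]
top black_jar 0.61 [266. 228.] ztop 0.0687 circ [0.4536 0.1055 0.0216]
top yellow_jar 0.52 [272. 266.] ztop 0.0304 circ [0.4559 0.0267 0.155 ]
top blue_jar 0.63 [265. 306.] ztop 0.0903 circ [ 0.455  -0.0868  0.0277]
scene red_jar 0.81 [231. 227.] ztop 0.0783 circ [0.4544 0.0448 0.0263]
scene black_jar 0.91 [217. 206.] ztop 0.0664 circ [0.4519 0.1027 0.0236]
scene yellow_jar 0.81 [308. 440.] ztop 0.0767 circ [ 0.5623 -0.4082  0.0276]
scene yellow_jar 0.16 [220. 273.] ztop 0.0278 circ [0.5586 0.0142 0.1568]
scene blue_jar 0.68 [250. 240.] ztop 0.0283 circ [0.4482 0.0244 0.1561]
scene blue_jar 0.66 [263. 275.] ztop 0.0885 circ [ 0.4529 -0.0899  0.0279]
scene blue_jar 0.46 [218. 274.] ztop 0.0278 circ [0.5589 0.0144 0.1569]
```

View pics/scene10.png

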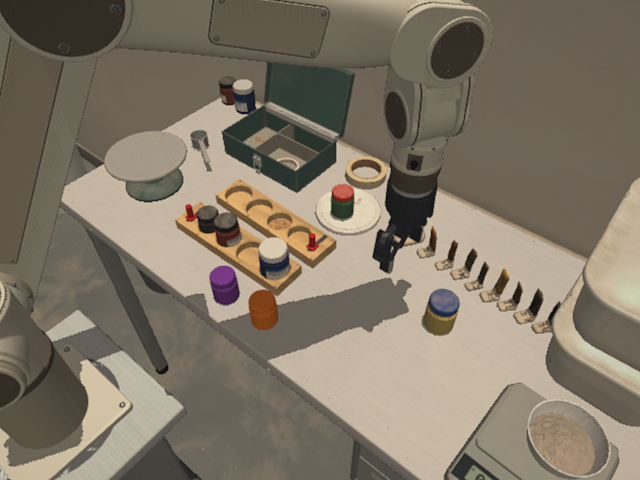

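Blue is home, with its cap top at about 88 mm. The last jar is yellow at (.5643,-.4072).

Emit:
play_rows(plan=[-29,8,0,0,0,0,-29,8,0,0,0,0,-29.5,9,0,0,0,0,0,0,25,0,0,0,0,0,25,0,0,0,0,0,25,0,0,0,0,0,20,0,0,0,0,0,15,0,0,0,0,0,6,0,0,0,0,0,0,0,0,0,0,0,0,0,0,0])

```text
clock: 52.65
eef_pos: [0.5648, -0.4072, 0.0404]
tool_rot: [0.707, 0.707, 0.0, 0.001]
ft_force: [-0.8, -0.4, 0.1]
grip_width: 0.0854
```

Emit:
play_rows(plan=[0,0,0,0,0,0,0,0,0,0,0,0,0,0,0,0,0,0,0,0,0,0,0,0,0,0,0,0,0,0,0,0,0,0,0,0,0,0,0,0,0,0], hand=0)

```text
clock: 53.52
eef_pos: [0.5648, -0.4072, 0.0405]
tool_rot: [0.707, 0.707, 0.0, 0.001]
ft_force: [-0.3, 0.2, 5.4]
grip_width: 0.0559
```

Emit:
play_rows(plan=[0,0,-10,0,0,0,0,0,-20,0,0,0,0,0,-30,0,0,0,0,0,-30,0,0,0,0,0,-25,0,0,0,32.3,-9.1,0,0,0,0,32.3,-9.1,0,0,0,0,32.3,-9.1,0,0,0,0,32.3,-9.1,0,0,0,0,32.3,-9.1,0,0,0,0,32.3,-9.1,0,0,0,0,32.3,-9.1,0,0,0,0,32.3,-9.1,0,0,0,0,32.3,-9.1,0,0,0,0,32.3,-9.1,0,0,0,0,32.3,-9.1,0,0,0,0,32.3,-9.1,0,0,0,0,0,0,0,0,0,0,0,0,0,0,0,0])

```text
clock: 55.9
eef_pos: [0.455, -0.0193, 0.1544]
tool_rot: [0.707, 0.707, -0.0, 0.0]
ft_force: [-0.3, 0.1, -0.6]
grip_width: 0.0557
```

Emit:
play_rows(plan=[0,0,20,0,0,0,0,0,20,0,0,0,0,0,20,0,0,0,0,0,15,0,0,0,0,0,0,0,0,0,0,0,0,0,0,0])

```text
clock: 56.65
eef_pos: [0.4556, -0.0197, 0.0798]
tool_rot: [0.707, 0.707, 0.0, 0.0]
ft_force: [0.1, 0.4, -0.9]
grip_width: 0.0558
```

Emit:
play_rows(plan=[1.2,0,5,0,0,0,0,0,5,0,0,0,0,0,5,0,0,0,0,0,5,0,0,0,0,0,0,0,0,0])

```text
clock: 57.28
eef_pos: [0.4545, -0.0179, 0.0588]
tool_rot: [0.707, 0.707, -0.0, -0.0]
ft_force: [-0.8, 0.3, -2.4]
grip_width: 0.0553
```

Emit:
play_rows(plan=[0,0,4,0,0,0,0,0,4,0,0,0,0,0,2,0,0,0,0,0,1,0,0,0,0,0,0,0,0,0])

```text
clock: 57.9
eef_pos: [0.455, -0.0179, 0.0483]
tool_rot: [0.707, 0.707, -0.0, -0.0]
ft_force: [-0.1, -0.2, -2.1]
grip_width: 0.0554
```

Emit:
play_rows(plan=[0,0,1.5,0,0,0,0,0,1.5,0,0,0,0,0,0,0,0,0])

```text
clock: 58.28
eef_pos: [0.4552, -0.0179, 0.0464]
tool_rot: [0.707, 0.707, 0.0, 0.0]
ft_force: [-1.7, -0.6, 8.6]
grip_width: 0.0555
```

Emit:
play_rows(plan=[0,0,0,0,0,0,0,0,0,0,0,0,0,0,0,0,0,0,0,0,0,0,0,0], hand=100)

```text
clock: 58.78
eef_pos: [0.455, -0.0179, 0.0452]
tool_rot: [0.707, 0.707, -0.0, -0.0]
ft_force: [0.4, 0.7, 0.1]
grip_width: 0.0852
```

Emit:
play_rows(plan=[0,0,-20,0,0,0,0,0,-30,0,0,0,0,0,-30,0,0,0,0,0,-30,0,0,0,-30,-35,0,0,0,0,-30,-35,0,0,0,0,-30,-35,0,0,0,0,0,0,0,0,0,0,0,0,0,0,0,0], hand=100)

```text
clock: 59.9
eef_pos: [0.3505, -0.1081, 0.1556]
tool_rot: [0.707, 0.707, 0.0, 0.0]
ft_force: [1.0, 0.5, 0.3]
grip_width: 0.0852
```

```bash
python3 - <<'E'
from h import *
o=bot.get_obs();print(o['eef_pos'],o['clock'],o['ft_force'])
for n in('top','scene'):
    c=shot(n,n+'11.png');jars(n,c,['used_jar','red_jar','black_jar','yellow_jar','blue_jar','tab_b_knob'])
E
python3 -c "
import cv2,numpy as np
a=cv2.imread('pics/scene11.png');b=cv2.imread('pics/top11.png')
cv2.imwrite('pics/m11.png',np.vstack([cv2.resize(a[160:310,150:400],(640,384))[:300],cv2.resize(b[190:330,180:460],(600,300),).copy() if 0 else cv2.resize(b[190:330,180:460],(640,300))]))"
```

```text
[ 0.35054926 -0.10807849  0.15556312] 59.9 [0.9896736  0.50320613 0.25832109]
top used_jar 0.87 [173. 305.] ztop 0.0788 circ [ 0.6819 -0.0851  0.0241]
top used_jar 0.69 [305. 334.] ztop 0.0687 circ [ 0.3618 -0.1452  0.0235]
top used_jar 0.65 [306. 293.] ztop 0.0697 circ [ 0.3612 -0.043   0.0214]
top red_jar 0.87 [266. 250.] ztop 0.0803 circ [0.4549 0.0467 0.0235]
top black_jar 0.73 [267. 229.] ztop 0.0685 circ [0.4541 0.1054 0.0224]
top yellow_jar 0.78 [271. 279.] ztop 0.0844 circ [ 0.4549 -0.0185  0.0263]
top blue_jar 0.56 [266. 305.] ztop 0.0907 circ [ 0.4554 -0.0871  0.0281]
top blue_jar 0.21 [279. 250.] ztop 0.0302 circ [0.4571 0.0274 0.1555]
scene used_jar 0.96 [310. 265.] ztop 0.0664 circ [ 0.3586 -0.1468  0.025 ]
scene used_jar 0.94 [202. 341.] ztop 0.0767 circ [ 0.6795 -0.086   0.0255]
scene used_jar 0.79 [289. 227.] ztop 0.0664 circ [ 0.3552 -0.0481  0.0246]
scene black_jar 0.63 [223. 200.] ztop 0.0666 circ [0.4403 0.1068 0.0174]
scene yellow_jar 0.83 [246. 244.] ztop 0.082 circ [ 0.4444 -0.024   0.0192]
scene blue_jar 0.56 [263. 274.] ztop 0.0883 circ [ 0.4537 -0.0893  0.0289]
scene blue_jar 0.22 [266. 242.] ztop 0.0316 circ [0.4487 0.0209 0.1515]
scene tab_b_knob 0.44 [223. 198.] ztop 0.066 circ [0.4383 0.1085 0.0147]
```

View pics/m11.png

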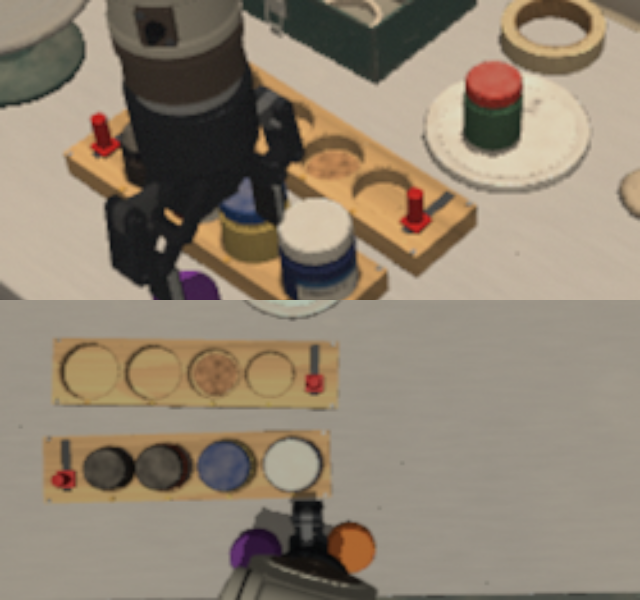

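All four jars are seated (tops 66, 78, 82 and 88 mm). Before pushing the tab, I'll check the clearance to the grey stand.

Run:
```python
from h import *
c=bot.camera('top');P=cloud(c)
for r,cc in((260,122),(220,122),(260,162),(297,122),(260,85)): print(P[r,cc].round(3))
s=P[(P[...,2]>.1)&(P[...,1]>.15)&(P[...,1]<.45)&(P[...,0]>.3)&(P[...,0]<.62)];print(s.min(0),s.max(0))
```

```text
[0.479 0.338 0.093]
[0.572 0.34  0.09 ]
[0.477 0.247 0.09 ]
[0.395 0.338 0.094]
[0.481 0.428 0.088]Traceback (most recent call last):
  File "<stdin>", line 4, in <module>
    return umr_minimum(a, axis, None, out, keepdims, initial, where)
ValueError: zero-size array to reduction operation minimum which has no identity
```

Emit:
play_rows(plan=[29.3,6,0,0,0,0,29.3,6,0,0,0,0,29.3,6,0,0,0,0,29.3,6,0,0,0,0,29.3,6,0,0,0,0,29.3,6,0,0,0,0,29.3,6,0,0,0,0,29.3,6,0,0,0,0,29.3,4,0,0,0,0,0,0,0,0,0,0,0,0,0,0,0,0], hand=0)

```text
clock: 62.02
eef_pos: [0.4016, 0.1553, 0.1551]
tool_rot: [0.707, 0.707, -0.001, -0.0]
ft_force: [-0.5, 0.5, 0.6]
grip_width: -0.0002
```

Run:
```python
from h import *
o=bot.get_obs();print(o['eef_pos'],o['clock'],o['grip_width'])
for n in('wrist',):
    c=shot(n,n+'12.png');jars(n,c,['tab_b_knob'])
```

```text
[0.40160443 0.15525318 0.15509469] 62.025 -0.00015133845232012202
wrist tab_b_knob 0.73 [245. 377.] ztop 0.0612 circ [0.4435 0.1552 0.0068]
```

View pics/wrist12.png

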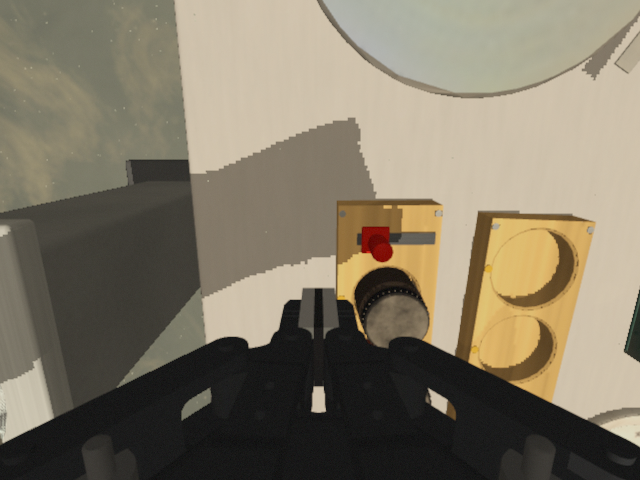

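The wrist view shows the knob at (377,245), clear of the closed fingers. I'll descend in front of it.

Emit:
play_rows(plan=[0,2,25,0,0,0,0,0,25,0,0,0,0,0,25,0,0,0,0,0,15,0,0,0,0,0,8,0,0,0,0,0,0,0,0,0,0,0,0,0,0,0])

```text
clock: 63.0
eef_pos: [0.4046, 0.1558, 0.058]
tool_rot: [0.707, 0.707, 0.001, 0.0]
ft_force: [1.4, 0.4, 0.4]
grip_width: 0.0003
```

Emit:
play_rows(plan=[0,5,0,0,0,0,0,5,0,0,0,0,0,5,0,0,0,0,0,5,0,0,0,0,0,5,0,0,0,0,0,5,0,0,0,0,0,0,0,0,0,0])

```text
clock: 63.88
eef_pos: [0.4346, 0.1557, 0.0572]
tool_rot: [0.707, 0.707, 0.0, 0.0]
ft_force: [-0.4, -0.3, 0.1]
grip_width: -0.0006
```

Emit:
play_rows(plan=[0,4,0,0,0,0,0,4,0,0,0,0,0,4,0,0,0,0,0,3,0,0,0,0,0,0,0,0,0,0])

```text
clock: 64.5
eef_pos: [0.4495, 0.1557, 0.0573]
tool_rot: [0.707, 0.707, 0.0, 0.0]
ft_force: [-0.4, -0.1, -0.4]
grip_width: 0.0003
```

```bash
python3 - <<'E'
from h import *
o=bot.get_obs();print(o['eef_pos'],o['clock'],o['ft_force'])
for n in('wrist','scene'):
    c=shot(n,n+'13.png');jars(n,c,['tab_b_knob'])
E
python3 -c "
import cv2,numpy as np
a=cv2.imread('pics/scene13.png');b=cv2.imread('pics/wrist13.png')
cv2.imwrite('pics/m13.png',np.vstack([cv2.resize(a[160:310,150:400],(640,384))[:300],cv2.resize(b,(640,300))]))"
```

```text
[0.44949446 0.15573319 0.05728468] 64.5 [-0.43783996 -0.14184797 -0.42144414]
wrist tab_b_knob 0.82 [301. 367.] ztop 0.0612 circ [0.4706 0.156  0.007 ]
scene tab_b_knob 0.45 [202. 201.] ztop 0.0631 circ [0.4685 0.1517 0.008 ]
```

View pics/m13.png

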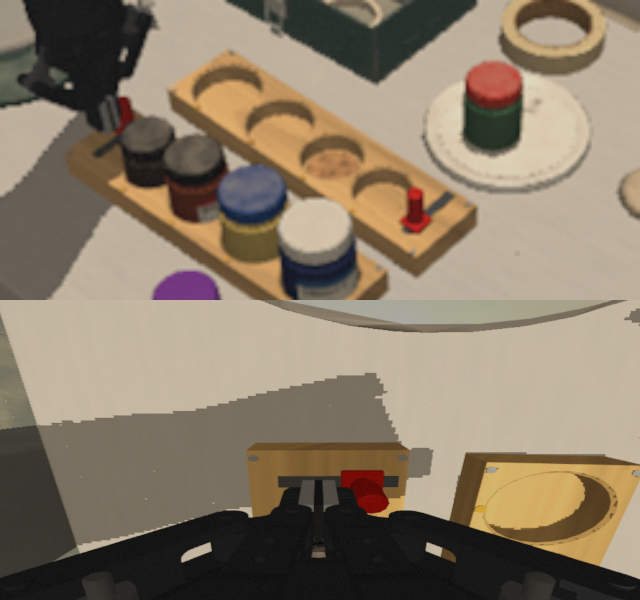

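The knob has moved about 27 mm. I'll push on to the stop.

Emit:
play_rows(plan=[0,3,0,0,0,0,0,3,0,0,0,0,0,2,0,0,0,0,0,0,0,0,0,0])

```text
clock: 65.2
eef_pos: [0.4558, 0.1558, 0.0572]
tool_rot: [0.707, 0.707, -0.001, -0.001]
ft_force: [-5.1, -0.3, 4.5]
grip_width: -0.0002
```

Emit:
play_rows(plan=[0,2,0,0,0,0,0,0,0,0,0,0,0,0,0,0,0,0])

```text
clock: 65.58
eef_pos: [0.4561, 0.1557, 0.0571]
tool_rot: [0.707, 0.707, -0.002, -0.002]
ft_force: [-9.0, -0.4, 7.5]
grip_width: -0.0003
```

The stop is reached: the position is stuck and the force is rising. I'll back off, rise clear and check.

Emit:
play_rows(plan=[0,-10,0,0,0,0,0,-20,0,0,0,0,0,-20,0,0,0,0,0,0,-30,0,0,0,0,0,-40,0,0,0,0,0,-40,0,0,0,0,0,-40,0,0,0,30,-30,0,0,0,0,30,-30,0,0,0,0,30,-30,0,0,0,0,30,-30,0,0,0,0,0,0,0,0,0,0,0,0,0,0,0,0])

```text
clock: 67.2
eef_pos: [0.2894, 0.2757, 0.2074]
tool_rot: [0.707, 0.707, 0.0, 0.0]
ft_force: [0.5, -0.5, 0.7]
grip_width: 0.0
```

```bash
python3 - <<'E'
from h import *
o=bot.get_obs();print(o['eef_pos'],o['clock'],o['ft_force'])
for n in('top','scene'):
    c=shot(n,n+'14.png');jars(n,c,['used_jar','red_jar','black_jar','yellow_jar','blue_jar','tab_b_knob','tub_lid'])
E
python3 -c "
import cv2,numpy as np
a=cv2.imread('pics/scene14.png');b=cv2.imread('pics/top14.png')
cv2.imwrite('pics/m14.png',np.vstack([cv2.resize(a[160:310,150:400],(640,384))[:300],cv2.resize(b[140:330,80:460],(640,300))]))"
```

```text
[0.28943514 0.27573153 0.20737192] 67.2 [ 0.47677741 -0.47304312  0.665263  ]
top used_jar 0.97 [306. 293.] ztop 0.0678 circ [ 0.3559 -0.0458  0.024 ]
top used_jar 0.59 [173. 304.] ztop 0.0785 circ [ 0.6819 -0.0849  0.0242]
top used_jar 0.55 [307. 334.] ztop 0.0685 circ [ 0.3612 -0.1446  0.0238]
top red_jar 0.96 [266. 251.] ztop 0.0802 circ [0.4546 0.0474 0.0242]
top red_jar 0.37 [260. 209.] ztop 0.0645 circ [0.4719 0.1549 0.0047]
top black_jar 0.92 [266. 230.] ztop 0.0684 circ [0.4545 0.1035 0.022 ]
top yellow_jar 0.97 [270. 278.] ztop 0.0843 circ [ 0.4545 -0.0202  0.0261]
top blue_jar 0.61 [267. 307.] ztop 0.0904 circ [ 0.455  -0.0871  0.0278]
top blue_jar 0.56 [269. 279.] ztop 0.0844 circ [ 0.4551 -0.0201  0.0255]
top tab_b_knob 0.38 [258. 209.] ztop 0.0649 circ [0.4754 0.1536 0.0058]
top tub_lid 0.57 [163. 316.] ztop 0.012 circ [ 0.6982 -0.0892  0.0753]
scene used_jar 0.9 [308. 262.] ztop 0.0666 circ [ 0.3605 -0.1474  0.025 ]
scene used_jar 0.86 [202. 340.] ztop 0.0764 circ [ 0.6813 -0.0882  0.026 ]
scene used_jar 0.62 [285. 225.] ztop 0.0662 circ [ 0.3545 -0.0481  0.0257]
scene red_jar 0.68 [227. 227.] ztop 0.0783 circ [0.4527 0.0459 0.025 ]
scene black_jar 0.64 [219. 204.] ztop 0.0661 circ [0.4536 0.104  0.0235]
scene black_jar 0.49 [258. 232.] ztop 0.0277 circ [0.4521 0.026  0.1569]
scene black_jar 0.28 [224. 276.] ztop 0.0278 circ [0.5576 0.0142 0.1574]
scene yellow_jar 0.7 [240. 247.] ztop 0.0827 circ [ 0.4528 -0.0322  0.0373]
scene yellow_jar 0.22 [222. 275.] ztop 0.0277 circ [0.558  0.0141 0.1574]
scene blue_jar 0.78 [259. 274.] ztop 0.0885 circ [ 0.4532 -0.0911  0.0285]
scene tab_b_knob 0.66 [220. 279.] ztop 0.0277 circ [0.5576 0.0142 0.1574]
scene tab_b_knob 0.65 [203. 200.] ztop 0.0631 circ [0.4738 0.1534 0.0074]
```

View pics/m14.png

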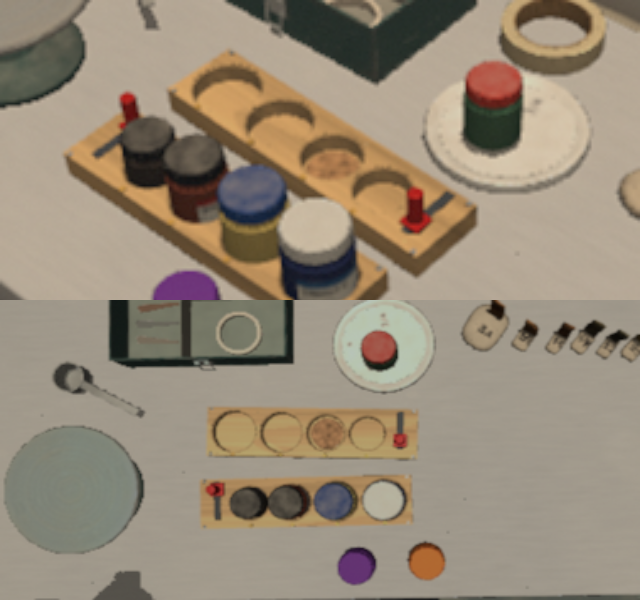

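All checks hold: the knob travelled about 33 mm to its stop, the jars are seated and the arm is clear. Handing in.

Run:
```python
from h import *
print(bot.job_done())
```

```text
the job is handed in; nothing more can be done
None
```

The job is done and handed in at about 67 s, well under the 200 s limit. `job_done()` gives no verdict, so the results below are my own last camera checks.

- **Used jar:** the green jar came out of the near rack (rack_b) and stands upright on the lid. It is about 17 mm from the lid's centre, against a limit of 50 mm.
- **Full jars:** all four were present and are in rack_b: black in the 51 mm well, red in the 55, yellow in the 60 and blue in the 63. Each stands upright. Their cap tops read about 66, 78, 82 and 88 mm, the heights expected when fully home. Their centres are within about 2 mm of the wells, against a limit of 6 mm.
- **Tab:** rack_b's tab was pushed to its stop, about 33 mm by both the top and scene cameras (limit above 30 mm). Rack_a's tab, the test tiles and the look-alike jars were left alone.

**Disagreements:** the cameras differed by 1–3 mm. I corrected the top and scene readings against jars held in the gripper. Between looks the red, black and yellow jars read 1–2.5 mm off their earlier positions, which is about the play in their wells. None of them rose, and I did not find the cause.

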